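# Brace the kitchen timer under the bin and set it going

### The job

Slide the loose kitchen timer along the counter, back under the steel wall bin, until its back sits flat against the tiled ledge so that it cannot skid; then, with it still braced there, press its clear key, its minutes key and its start key in that order, one at a time and each fully down, letting each come up again. Do not press any key before the timer is braced and leave the seconds key alone; do not lift the timer, swing the bin open or disturb the mug, the saucepan and the two tumblers. Finish with the timer still flat against the ledge.

Things in the scene. Friction and masses are not known exactly. Their poses are not given: they have to be found in the camera images.
- wall: Short tiled return wall on the counter, 400 mm long, 312 high, with a tiled ledge along its foot and a steel bin hung on it. Origin: on the counter, middle of the foot of the ledge's front face. +x points into the wall, -x out over the counter, y along the ledge, z up. Ledge face: the plane x = 0, 70 mm high; ledge 60 mm deep, the wall rises behind it.
- bin_edge (a point): Middle of the lower front edge of the tilt-out steel bin (shut), 50 mm out from the ledge's face, 112 mm up; axes as the wall's. Bin 230 mm wide, 110 deep, its flat front upright to 285 mm. It hangs over the back half of the braced timer: the round keys can then only be reached with the tool leaning out from the wall by some 20 to 50 degrees, and a bulky wrist must lean out too as it pushes the timer home.
- timer: Loose wedge-shaped kitchen timer, white plastic, 0.24 kg, 100 mm wide (y), 90 deep (x), 83 high. Origin: centre of its underside; front -x, back +x, its left +y, right -y (as seen facing its keys), z up. Upright front face, 22 mm high, at x = -45. Small smooth feet: it slides on the steel at about 0.7 N, and skids backwards if a key is pressed with nothing behind it.
- timer_edge (a point): Middle of the lower edge of the timer's key face (timer frame x -45, z 22 mm; axes as the timer's). From here the face slopes up and back at 40 degrees to the horizontal, to x = 28. On it, from below: two oblong keys (clear left and short, start right and long), two round keys (minutes left, seconds right), a grey-green display.
- timer_back (a point): Point on the timer's flat upright back, mid-width, 35 mm up (timer frame x 45 mm); axes as the timer's. When braced it lies in the ledge's face plane.
- clear_top (a point): Middle of the top of a grey plastic spring key standing 7 mm off the key face; it travels 4 mm, moves from 1.2 N, bottoms at 4 N. Its z axis is the face's outward normal (press along -z), x up the slope, y to the timer's left. CLEAR: small oblong key, 14 mm up the slope by 18 mm wide, lower row, left (timer frame: 28 mm left of the middle; 20 mm up the slope from the face's lower edge).
- minutes_top (a point): Middle of the top of a grey plastic spring key standing 7 mm off the key face; it travels 4 mm, moves from 1.2 N, bottoms at 4 N. Its z axis is the face's outward normal (press along -z), x up the slope, y to the timer's left. MINUTES: round key, 18 mm across, upper row, left (22 mm left of the middle; 52 mm up the slope).
- seconds_top (a point): Middle of the top of a grey plastic spring key standing 7 mm off the key face; it travels 4 mm, moves from 1.2 N, bottoms at 4 N. Its z axis is the face's outward normal (press along -z), x up the slope, y to the timer's left. SECONDS: round key, 18 mm across, upper row, right (22 mm right of the middle; 52 mm up the slope). Not to be pressed.
- start_top (a point): Middle of the top of a grey plastic spring key standing 7 mm off the key face; it travels 4 mm, moves from 1.2 N, bottoms at 4 N. Its z axis is the face's outward normal (press along -z), x up the slope, y to the timer's left. START: long bar key, 14 mm up the slope by 40 mm wide, lower row, right (19 mm right of the middle; 20 mm up the slope).
- key_clear (a joint): travel of the clear key, m: 0 up, 0.004 fully down; springs back by itself
- key_minutes (a joint): travel of the minutes key, m: 0 up, 0.004 fully down; springs back by itself
- key_seconds (a joint): travel of the seconds key, m: 0 up, 0.004 fully down; springs back by itself
- key_start (a joint): travel of the start key, m: 0 up, 0.004 fully down; springs back by itself
- bin (a joint): Tilt-out of the steel bin on its pivot near its lower edge, rad: 0 shut, grows as its top swings out from the wall; falls shut by its weight
- mug: White ceramic mug, 82 mm across, 95 mm high, handle at +y reaching 73 mm from the axis. Origin: centre of its underside.
- saucepan: Aluminium saucepan, 170 mm across, 85 mm high, with a black handle along -x reaching 243 mm from the axis. Origin: centre of its underside.
- tumbler_a: Glass tumbler, 72 mm across at the rim, 115 mm high. Origin: centre of its underside.
- tumbler_b: Second glass tumbler, same as the first.
Things that resemble listed ones, but are neither listed nor needed, are in the scene too. What is shaped like the timer but orange, red or yellow is not meant.

How it is judged:
By the outcome, as a careful person would: the job done as asked, in the order asked, and still so for the second after the job is handed in, with the robot touching nothing.
It also fails if it takes over 56 s, if anything falls off the work surface, if the arm or the gripper's body presses on something with over 40 N, if the wrist force passes 120 N, or if a joint passes its speed limit or range.

### The arm

A 6-joint arm with a two-finger parallel gripper is mounted at the origin on the work surface. World frame = base frame: x ahead of the robot, y to its left, z up, the work surface at z = 0. Lengths are in m, angles in rad, forces in N, time in s.
With the tool pointing down it reaches from about 0.35 to 0.975 m from the base axis. Payload 4.9 kg.
Tool frame: the origin (TCP) lies at the very end of the fingers, on their centre line; the grasp point (between the pads) lies manip.grip_point_offset behind it (manip.grip_point_offset is the distance from the TCP to the grasp point, in m); z points along the fingers, y is the direction in which the jaws open and shut (so a half turn about z gives the same grasp; the last joint's range is limited). The gripper opens to 85 mm and grips with 20 to 120 N. Pads are 22 mm wide; open, the fingers measure 114 mm over their backs; the gripper's body (76 mm by 85 mm) begins 54 mm behind the grasp point. The pads swing forward as they close: fully open they stand 13 mm farther back than shut.
Start: joints at [1.151, 0.053, 1.613, -0, 1.476, -0.119], TCP at [0.185, 0.597, 0.231] pointing down, gripper open.
Joint ranges: [-3.01, 3.01], [-1.01, 2.22], [0.06, 2.58], [-1.02, 4.17], [0.09, 2.62], [-3.14, 3.14]. Speed limits (rad/s): [2.57, 2.57, 3.14, 3.14, 3.14, 3.14].

### API

Orientations are given as a unit quaternion [w, x, y, z].
In Python, from plant import status, grab_frame, camera_params, ticket, boxes_of, outline_of, manip gives the robot as it stands. The module is installed in compiled form; this text tells all that it offers.
- The arm moves only by the tool play_rows, never from a script. Its argument "deltas" is a list of rows, each a list of 2 entries, a list of its own where there are three numbers: the shift along the world's x, y, z in m, then the turn about the world's z in rad. A call has 1 to 5 rows; each row is the pose to reach, as a shift and turn from the pose commanded when the call began; what a row does not reach only later rows make up. A row lasts 1/8 s, in which the tool goes at most 62.5 mm and 10.7 degrees, less where a joint would pass 70% of its speed; a pose out of reach is approached as far as the arm can. A call with a gripper value outside its range is refused whole. "grip" is the opening, from -1 (shut) to 1 (fully open), set as the call begins (left out, the last holds). The fingers move at their own pace and stop on an object; the grip force is fixed at half the most. Time passes only in rows, so rows that repeat a pose let the fingers close. It gives the time, the measured TCP pose, the force and the opening at its end, in the units of the state.
- status.state(): the state, without advancing time (a new reading comes with each control period).
- grab_frame(name): name is "scene" or "top" or "wrist"; returns (picture, depth): 400x640x3 uint8, blue, green, red; 400x640 float32, m along the optical axis (not along the pixel's ray), 0 where there is no reading.
- camera_params(name): a dict with "mtx" (3x3 intrinsics, pixels), "world_from_camera" (4x4, takes a point from camera to world coordinates). Camera axes: x right, y up, looking along -z (the intrinsics and any distortion apply to the point x, -y, -z); pixel columns grow to the right and rows downward; lengths in m; the calibration is good to about 2 mm. A picture is of the moment at which its call begins: read the wrist's pose just before it. camera_params takes no time and is no camera call; for the wrist camera it gives the pose at the moment of the call.
- ticket.job_done(): hands the job in, once; it reports no verdict.
Trained networks look in the newest picture that a camera, given by its name, has taken for a name from the list of things; names that differ only in an ending like _2 or _b are one class to them, and where a whole thing is asked for, a point or a joint stands for the part that bears it (a point fixed in the world has none). Each returns a list of dicts, best first, with "confidence" (0 to 1); they miss things now and then, are a little off and sometimes report something else, mostly with a low value. They report only what shows in the picture. A call takes as long as a camera call. They do not tell look-alikes from the thing itself.
- boxes_of(camera, name): "box" ([left, top, right, bottom] in pixels, round what is visible of it).
- outline_of(camera, name): "region" (400x640 bool, what is visible of it) and "box" ([left, top, right, bottom] in pixels, round what is visible of it).
The state is a dict: "time": time; "joint_pos": joint angles; "joint_vel": joint speeds; "joint_efforts": joint torques, N m; "tool_pos": TCP position; "tool_rot": TCP orientation; "contact_force": force on the tool from outside, world axes, zero at the start; "ft_torque": the same for the moment, N m; "gripper_width": opening from 0.0 (shut) to 1.0 (fully open).
Only numpy, scipy, OpenCV 4.12 (cv2) and the standard library are available. Lean on these libraries where they do the work, as an engineer would, in place of code of your own. Each camera call takes 0.05 s, during which the arm holds its last target.

## Working session

There is one attempt and no reset: what is moved stays moved. The work goes in short steps, Python scripts to look and compute and a tool call to move; the robot and the scene stay as the last step left them, time stands still between calls to the robot, and variables do not carry over. Pictures are saved under pics/ and viewed, and the job is handed in when it is done.

Besides the shell and the picture viewer there is one more tool, called after "Request:" by a JSON object that holds its "api" and its "payload". play_rows: Moves the arm, as the interface text tells. Its arguments: {"type":"object","properties":{"deltas":{"type":"array"},"grip":{"type":"number"}},"required":["deltas"]}

```bash
ls; mkdir -p pics; cat > h.py <<'E'
import numpy as np,cv2
from plant import status, grab_frame, camera_params, ticket, boxes_of, outline_of, manip
def world(cam,depth,us,vs,P=None):
    P=P or camera_params(cam);K=P["mtx"];T=np.array(P["world_from_camera"])
    us=np.asarray(us,float);vs=np.asarray(vs,float)
    d=depth[vs.astype(int),us.astype(int)]
    p=np.stack([(us-K[0][2])/K[0][0]*d,-(vs-K[1][2])/K[1][1]*d,-d],-1)
    return p@T[:3,:3].T+T[:3,3]
def proj(cam,X,P=None):
    P=P or camera_params(cam);K=np.array(P["mtx"]);T=np.array(P["world_from_camera"])
    p=(np.atleast_2d(X)-T[:3,3])@T[:3,:3]
    return np.stack([K[0,0]*p[:,0]/-p[:,2]+K[0,2],K[1,1]*-p[:,1]/-p[:,2]+K[1,2]],-1)
E
python3 - <<'E'
from h import *
s=status.state();print(s);print(manip.grip_point_offset, [a for a in dir(manip) if a[0]!='_'])
for c in ["scene","top","wrist"]:
    P=camera_params(c)
    im,d=grab_frame(c);cv2.imwrite(f"pics/{c}0.png",im);np.savez(f"{c}0.npz",im=im,d=d,T=P["world_from_camera"],K=P["mtx"])
    print(c,{k:np.round(v,3).tolist() if not isinstance(v,str) else v for k,v in P.items()})
E
```

```text
pics
{'time': 0.0, 'joint_pos': array([ 1.15099774e+00,  5.33621660e-02,  1.61433649e+00, -2.03084465e-05,
        1.47599859e+00, -1.18984583e-01]), 'joint_vel': array([-1.32098857e-03,  1.46734737e-03,  1.00682976e-03,  8.92112070e-05,
        1.05842261e-04, -4.70408797e-04]), 'joint_efforts': array([ 1.11665024e-03, -3.93677258e+01, -3.70179069e+01, -7.78687195e-05,
        6.96096671e-03, -2.32133289e-05]), 'tool_pos': array([0.18491854, 0.59634592, 0.23003435]), 'tool_rot': array([-2.70320226e-04,  1.49839509e-01,  9.88709773e-01, -1.01703277e-03]), 'contact_force': array([-0.1087952 ,  0.51098818,  0.33644784]), 'ft_torque': array([-0.02590901, -0.04231126,  0.00644916]), 'gripper_width': 1.0004134826775335}
0.0187 ['IKError', 'grip_point_offset']
scene {'mtx': [[389.228, 0.0, 322.863], [0.0, 389.228, 202.871], [0.0, 0.0, 1.0]], 'world_from_camera': [[-0.495, -0.522, 0.694, 1.297], [0.869, -0.291, 0.401, 0.482], [-0.008, 0.802, 0.597, 0.738], [0.0, 0.0, 0.0, 1.0]]}
top {'mtx': [[384.823, 0.0, 320.109], [0.0, 384.823, 198.797], [0.0, 0.0, 1.0]], 'world_from_camera': [[0.019, 0.991, -0.132, 0.43], [-1.0, 0.016, -0.02, 0.079], [-0.018, 0.132, 0.991, 1.269], [0.0, 0.0, 0.0, 1.0]]}
wrist {'mtx': [[291.797, 0.0, 317.498], [0.0, 291.797, 201.761], [0.0, 0.0, 1.0]], 'world_from_camera': [[0.296, -0.916, -0.273, 0.116], [0.955, 0.283, 0.086, 0.618], [-0.001, -0.286, 0.958, 0.374], [0.0, 0.0, 0.0, 1.0]]}
```

View pics/scene0.png

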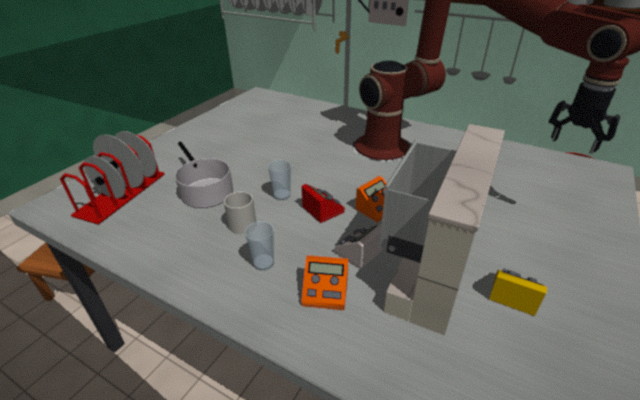

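View pics/top0.png

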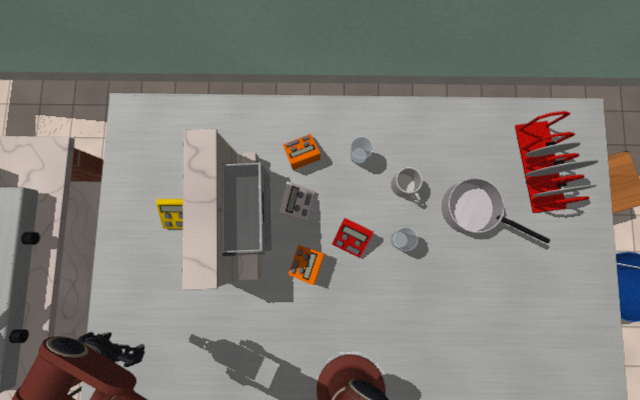

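View pics/wrist0.png

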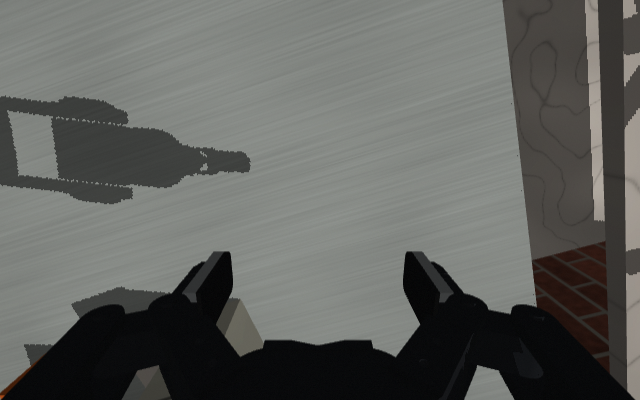

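```bash
python3 - <<'E'
from h import *
z=np.load("top0.npz");im,d=z["im"],z["d"]
cv2.imwrite("pics/top0z.png",cv2.resize(im[110:300,170:420],None,fx=3,fy=3,interpolation=cv2.INTER_CUBIC)) 
vs,us=np.mgrid[0:400,0:640]
W=world("top",d,us.ravel(),vs.ravel()).reshape(400,640,3)
np.save("Wtop.npy",W)
for p in [(200,140),(200,280),(265,180),(265,240),(258,155),(256,265),(248,270),(297,201),(330,201),(245,210),(303,151),(306,264),(352,238)]:
    print(p,W[p[1],p[0]].round(4))
# second scene view crop
s=np.load("scene0.npz")["im"]
cv2.imwrite("pics/scene0z.png",cv2.resize(s[140:340,270:520],None,fx=3,fy=3,interpolation=cv2.INTER_CUBIC))
for n in ["timer","wall","mug","saucepan","tumbler_a"]:
    print(n,[(np.round(b["box"]).tolist(),round(b["confidence"],2)) for b in boxes_of("top",n)])
E
```

```text
(200, 140) [0.7042 0.4094 0.3147]
(200, 280) [0.3519 0.3875 0.3164]
(265, 180) [0.6217 0.2558 0.2088]
(265, 240) [0.454  0.2461 0.2298]
(258, 155) [ 7.452e-01  3.178e-01 -1.000e-04]
(256, 265) [0.3805 0.2971 0.0682]
(248, 270) [0.365  0.3204 0.0721]
(297, 201) [0.583  0.1766 0.0577]
(330, 201) [ 0.5922  0.0715 -0.0009]
(245, 210) [0.5456 0.3285 0.1155]
(303, 151) [0.7397 0.1598 0.0824]
(306, 264) [0.3862 0.1432 0.0593]
(352, 238) [0.4691 0.0013 0.0592]
timer [([335.0, 215.0, 373.0, 256.0], 0.87), ([290.0, 244.0, 326.0, 287.0], 0.74), ([159.0, 197.0, 187.0, 228.0], 0.71), ([390.0, 166.0, 423.0, 200.0], 0.68), ([280.0, 181.0, 317.0, 220.0], 0.64), ([284.0, 138.0, 319.0, 168.0], 0.61)]
wall [([182.0, 126.0, 271.0, 290.0], 0.89)]
mug [([389.0, 163.0, 423.0, 203.0], 0.84)]
saucepan [([442.0, 176.0, 554.0, 243.0], 0.66)]
tumbler_a [([391.0, 229.0, 419.0, 249.0], 0.72), ([352.0, 139.0, 374.0, 164.0], 0.68)]
```

View pics/top0z.png

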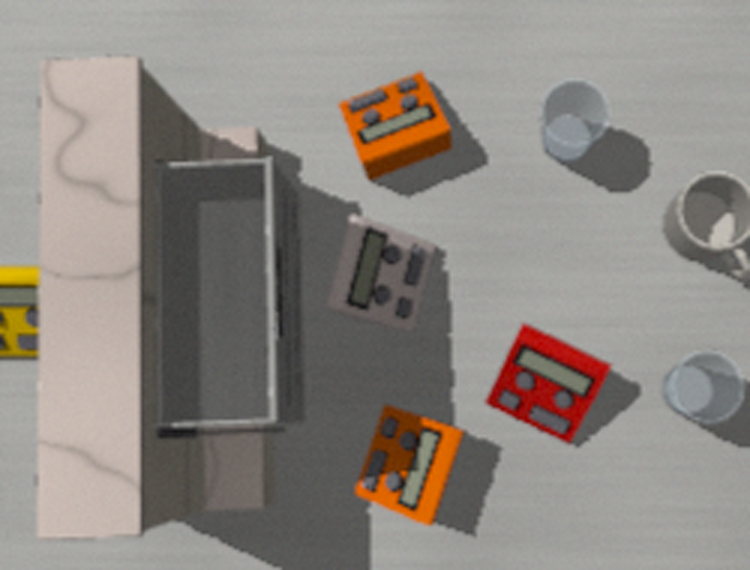

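View pics/scene0z.png

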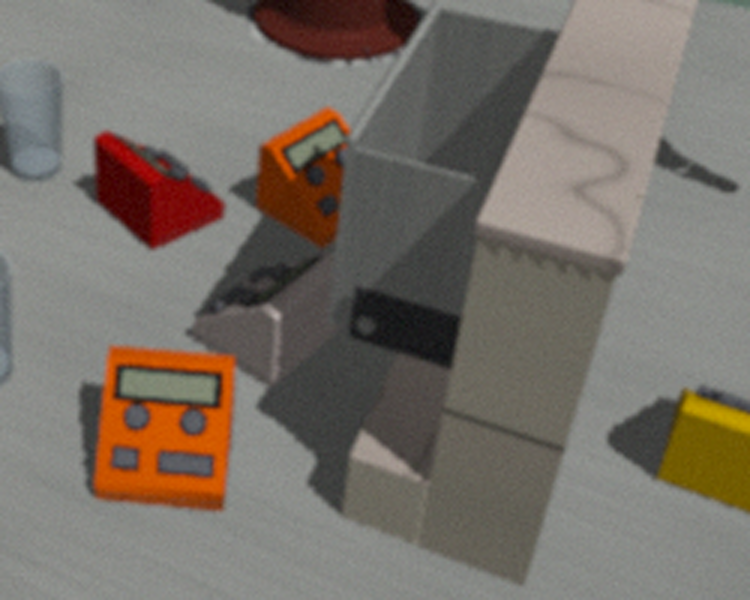

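```bash
python3 - <<'E'
from h import *
W=np.load("Wtop.npy")
def rect(m,lab):
    p=W[m][:,:2].astype(np.float32)
    r=cv2.minAreaRect(p);print(lab,m.sum(),np.round(r[0],4),np.round(r[1],4),round(r[2],2));print(cv2.boxPoints(r).round(4).tolist())
z=W[...,2];x=W[...,0];y=W[...,1]
reg=(x>.2)&(x<.8)&(y>.2)&(y<.5)
m=(abs(z-.313)<.012)&reg
m=cv2.erode(m.astype(np.uint8),np.ones((2,2)))>0
rect(m,"walltop")
m=(abs(z-.07)<.008)&reg&(y<.4)
n,l,st,c=cv2.connectedComponentsWithStats(m.astype(np.uint8))
for i in range(1,n):
    if st[i,4]>40: rect(l==i,"ledge %s"%c[i])
# ledge front edge by columns
for r in (150,155,260,265,270,275):
    row=[(u,W[r,u].round(3).tolist()) for u in range(250,272)]
    k=[a for a in row if a[1][2]>.055]
    print(r,k[-1] if k else None)
m=(abs(z-.287)<.02)&reg&(y<.33)
n,l,st,c=cv2.connectedComponentsWithStats(m.astype(np.uint8))
for i in range(1,n):
    if st[i,4]>10: rect(l==i,"bin top %s"%c[i])
# bin front edge per row
for r in range(165,252,8):
    k=[W[r,u] for u in range(255,275) if W[r,u,2]>.26]
    print(r,np.round(k[-1],4) if k else None)
# timer
o=(x>.5)&(x<.66)&(y>.1)&(y<.25)&(z>.01)&(z<.1)
rect(o,"timer")
E
```

```text
walltop 5270 [0.5317 0.3993] [0.4028 0.085 ] 3.31
[[0.32820001244544983, 0.4300999939441681], [0.33309999108314514, 0.3452000021934509], [0.7351999878883362, 0.3684999942779541], [0.7303000092506409, 0.45329999923706055]]
ledge [246.49308756 157.32258065] 217 [0.7197 0.3415] [0.0352 0.061 ] 4.95
[[0.6995000243186951, 0.3702999949455261], [0.704800009727478, 0.3095000088214874], [0.7398999929428101, 0.3125999867916107], [0.7346000075340271, 0.3734000027179718]]
ledge [247.78886756 266.39731286] 521 [0.376  0.3216] [0.0768 0.0621] 3.23
[[0.3359000086784363, 0.3504999876022339], [0.3393999934196472, 0.28850001096725464], [0.41609999537467957, 0.29280000925064087], [0.41269999742507935, 0.3547999858856201]]
150 None
155 (256, [0.729, 0.312, 0.065])
260 (258, [0.396, 0.293, 0.061])
265 (258, [0.381, 0.291, 0.067])
270 (258, [0.365, 0.29, 0.067])
275 (258, [0.35, 0.29, 0.067])
bin top [256.71232877 204.31232877] 365 [0.5395 0.2903] [0.2306 0.0854] 2.0
[[0.4228000044822693, 0.328900009393692], [0.42579999566078186, 0.243599995970726], [0.6561999917030334, 0.2515999972820282], [0.6531999707221985, 0.3370000123977661]]
165 [0.648  0.2553 0.2834]
173 [0.626  0.254  0.2864]
181 [0.6095 0.2551 0.2605]
189 [0.5875 0.2537 0.2634]
197 [0.5652 0.2517 0.2701]
205 [0.543  0.2493 0.2792]
213 [0.5216 0.2476 0.2848]
221 [0.5028 0.2482 0.2609]
229 [0.4804 0.2456 0.2872]
237 [0.4609 0.2465 0.2613]
245 [0.4401 0.2453 0.2638]
timer 970 [0.5845 0.1761] [0.0908 0.1007] 76.8
[[0.5250999927520752, 0.14339999854564667], [0.623199999332428, 0.12039999663829803], [0.6438999772071838, 0.20880000293254852], [0.5458999872207642, 0.23180000483989716]]
```

```bash
python3 - <<'E'
from h import *
s=np.load("scene0.npz");im,d=s["im"],s["d"]
cv2.imwrite("pics/arm0.png",cv2.resize(im[0:170,500:640],None,fx=4,fy=3.5,interpolation=cv2.INTER_CUBIC))
from scipy.spatial.transform import Rotation as R
st=status.state();q=st["tool_rot"];Rm=R.from_quat([q[1],q[2],q[3],q[0]]).as_matrix()
print(Rm.round(3))
vs,us=np.mgrid[0:160,480:640]
for cam in("scene","top"):
    s=np.load(cam+"0.npz");d=s["d"]
    vs,us=np.mgrid[0:400,0:640]
    p=world(cam,d,us.ravel(),vs.ravel())
    ok=(d.ravel()>0)
    t=(p-st["tool_pos"])@Rm
    for a in range(-20,460,20):
        m=ok&(-t[:,2]>=a)&(-t[:,2]<a+20)&(np.hypot(t[:,0],t[:,1])<.14) if 0 else ok&(-t[:,2]*1000>=a)&(-t[:,2]*1000<a+20)&(np.hypot(t[:,0],t[:,1])<.16)
        if m.sum()>3: print(cam,a,m.sum(),"x",(t[m,0].min()*1000).round(),(t[m,0].max()*1000).round(),"y",(t[m,1].min()*1000).round(),(t[m,1].max()*1000).round())
E
```

```text
[[-0.955  0.296 -0.   ]
 [ 0.296  0.955 -0.   ]
 [ 0.    -0.    -1.   ]]
scene 0 23 x -14.0 12.0 y -53.0 54.0
scene 20 109 x -15.0 9.0 y -57.0 56.0
scene 40 124 x -16.0 12.0 y -72.0 72.0
scene 60 370 x -20.0 18.0 y -74.0 74.0
scene 80 380 x -24.0 16.0 y -71.0 72.0
scene 100 522 x -24.0 12.0 y -69.0 69.0
scene 120 213 x -44.0 5.0 y -37.0 38.0
scene 140 306 x -41.0 1.0 y -35.0 37.0
scene 160 346 x -41.0 22.0 y -36.0 37.0
scene 180 290 x -39.0 7.0 y -36.0 37.0
scene 200 340 x -41.0 4.0 y -35.0 37.0
scene 220 281 x -57.0 40.0 y -44.0 38.0
scene 240 675 x -67.0 48.0 y -143.0 42.0
scene 260 952 x -70.0 38.0 y -155.0 41.0
scene 280 1021 x -71.0 3.0 y -155.0 41.0
scene 300 1416 x -66.0 56.0 y -158.0 32.0
scene 320 716 x -58.0 69.0 y -159.0 14.0
top 0 14 x -13.0 4.0 y -53.0 43.0
top 20 55 x -15.0 1.0 y -59.0 54.0
top 40 38 x -16.0 -8.0 y -59.0 65.0
top 60 181 x -21.0 9.0 y -76.0 71.0
top 80 142 x -22.0 14.0 y -75.0 69.0
top 100 252 x -22.0 11.0 y -72.0 66.0
top 120 89 x -40.0 6.0 y -39.0 18.0
top 140 138 x -41.0 -5.0 y -40.0 19.0
top 160 166 x -41.0 -16.0 y -36.0 21.0
top 180 32 x -39.0 -29.0 y -22.0 8.0
top 220 24 x -59.0 43.0 y -37.0 3.0
top 240 288 x -66.0 44.0 y -140.0 27.0
top 260 520 x -70.0 38.0 y -157.0 34.0
top 280 859 x -71.0 36.0 y -157.0 45.0
top 300 2340 x -67.0 47.0 y -158.0 41.0
top 320 977 x -60.0 32.0 y -156.0 8.0
```

View pics/arm0.png

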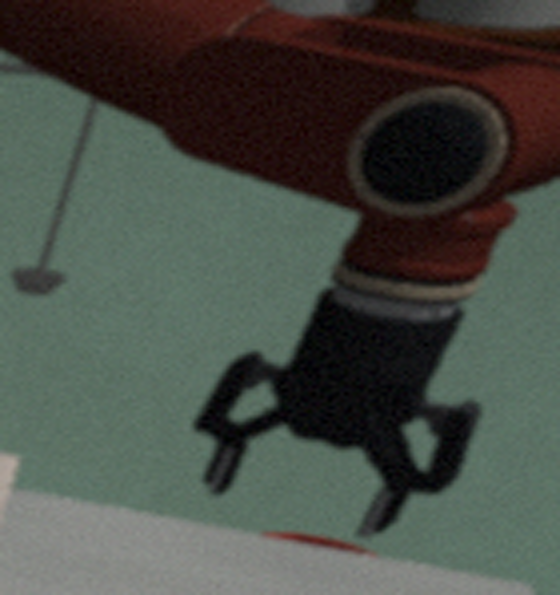

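Request:
{"api": "play_rows", "payload": {"deltas": [[[0, 0, 0.06], 0], [[0, 0, 0.12], 0], [[0, 0, 0.18], 0], [[0, 0, 0.24], 0], [[0, 0, 0.24], 0]]}}

```text
time: 1.02
tool_pos: [0.1855, 0.5978, 0.4795]
tool_rot: [0.002, 0.15, 0.989, 0.006]
contact_force: [-0.0, 0.1, 0.1]
gripper_width: 1.0
```

```bash
python3 - <<'E'
from h import *
W=np.load("Wtop.npy")
for p in [(30,100),(30,165),(30,200),(15,230),(50,250),(85,180),(320,50),(320,85),(130,60),(600,100),(40,350)]: print(p,W[p[1],p[0]].round(3))
print(status.state()["joint_pos"].round(3))
E
```

```text
(30, 100) [ 1.233  1.756 -0.765]
(30, 165) [ 0.699  1.097 -0.   ]
(30, 200) [0.572 1.038 0.057]
(15, 230) [0.474 1.048 0.089]
(50, 250) [0.413 0.995 0.001]
(85, 180) [ 0.724  1.176 -0.423]
(320, 50) [ 1.356  0.127 -0.42 ]
(320, 85) [ 1.333  0.132 -0.753]
(130, 60) [ 1.36   1.085 -0.541]
(600, 100) [ 0.952 -0.839  0.002]
(40, 350) [0.239 0.6   0.544]
[ 1.151  0.018  1.243  0.     1.868 -0.119]
```

Request:
{"api": "play_rows", "payload": {"deltas": [[[0.018, 0.057, 0], 0], [[0.036, 0.114, 0], 0], [[0.054, 0.171, 0], 0], [[0.072, 0.228, 0], 0], [[0.09, 0.285, 0], 0]]}}

```text
time: 1.65
tool_pos: [0.2692, 0.8616, 0.4656]
tool_rot: [0.0, 0.15, 0.989, 0.002]
contact_force: [0.2, 1.0, 0.8]
gripper_width: 0.998
```

Request:
{"api": "play_rows", "payload": {"deltas": [[[0.018, 0.057, 0], 0], [[0.036, 0.114, 0], 0], [[0.054, 0.171, 0], 0], [[0.072, 0.228, 0], 0], [[0.09, 0.285, 0], 0]]}}

```text
time: 2.28
tool_pos: [0.2856, 0.9129, 0.4017]
tool_rot: [0.004, 0.15, 0.988, 0.026]
contact_force: [0.7, 0.0, 0.3]
gripper_width: 0.997
```

```bash
python3 - <<'E'
from h import *
s=status.state();print(s["joint_pos"].round(3),s["tool_pos"].round(4),s["tool_rot"].round(4))
E
```

```text
[ 1.189  1.005  0.055  0.004  2.029 -0.079] [0.2856 0.9129 0.4017] [0.0041 0.1497 0.9884 0.0257]
```

Request:
{"api": "play_rows", "payload": {"deltas": [[[0.018, 0.057, 0], 0], [[0.036, 0.114, 0], 0], [[0.054, 0.171, 0], 0], [[0.072, 0.228, 0], 0], [[0.09, 0.285, 0], 0]]}}

```text
time: 2.9
tool_pos: [0.2979, 0.9504, 0.3358]
tool_rot: [0.007, 0.15, 0.988, 0.045]
contact_force: [-0.2, -0.3, -0.2]
gripper_width: 0.999
```

```bash
python3 - <<'E'
from h import *
s=status.state();print(s["joint_pos"].round(3),s["tool_pos"].round(4),s["tool_rot"].round(4))
E
```

```text
[ 1.191  1.075  0.055  0.007  1.92  -0.077] [0.2979 0.9504 0.3358] [0.007  0.1497 0.9877 0.0453]
```

Request:
{"api": "play_rows", "payload": {"deltas": [[[0, 0, 0], 0], [[0, 0, 0], 0], [[0, 0, 0], 0]]}}

```text
time: 3.28
tool_pos: [0.2978, 0.9502, 0.3373]
tool_rot: [0.007, 0.15, 0.988, 0.046]
contact_force: [-0.2, -0.1, -0.3]
gripper_width: 1.002
```

```bash
python3 - <<'E'
from h import *
s=status.state();print(s["joint_pos"].round(3),s["tool_pos"].round(4),s["tool_rot"].round(4))
E
```

```text
[ 1.191  1.074  0.055  0.007  1.92  -0.077] [0.2978 0.9502 0.3373] [0.0071 0.1497 0.9876 0.0458]
```

Request:
{"api": "play_rows", "payload": {"deltas": [[[-0.015, -0.048, 0.03], 0], [[-0.03, -0.096, 0.06], 0], [[-0.045, -0.144, 0.09], 0], [[-0.045, -0.144, 0.09], 0]]}}

```text
time: 3.78
tool_pos: [0.2516, 0.8036, 0.4338]
tool_rot: [0.008, 0.15, 0.988, 0.049]
contact_force: [-0.0, -0.2, -0.1]
gripper_width: 1.003
```

```bash
python3 - <<'E'
from h import *
s=status.state();print(s["joint_pos"].round(3),s["tool_pos"].round(4),s["tool_rot"].round(4))
E
```

```text
[ 1.176  0.492  0.764  0.008  1.787 -0.092] [0.2516 0.8036 0.4338] [0.0079 0.1496 0.9875 0.049 ]
```

```bash
cat > kin.py <<'E'
import numpy as np
D=[(.0534,1.6143,1.476,.6244,.2300),(.018,1.243,1.868,.6259,.4795),(1.005,.055,2.029,.9565,.4017),(1.074,.055,1.92,.9957,.3373),(.492,.764,1.787,.8421,.4338)]
A=[];b=[]
for q2,q3,q5,r,z in D:
    s=q2+q3;t=s+q5
    A.append([0,np.sin(q2),np.sin(s),np.sin(t),1]);b.append(r)
    A.append([1,np.cos(q2),np.cos(s),np.cos(t),0]);b.append(z)
    # elbow offset perpendicular
x,res,rk,sv=np.linalg.lstsq(np.array(A),np.array(b),rcond=None)
h,a2,a3,L,off=x
def fk(q2,q3,q5):
    s=q2+q3;t=s+q5
    return a2*np.sin(q2)+a3*np.sin(s)+L*np.sin(t)+off, h+a2*np.cos(q2)+a3*np.cos(s)+L*np.cos(t), np.degrees(np.pi-t)
if __name__=="__main__":
    print(x,res,rk,sv)
    for d in D: print(np.array(fk(*d[:3])).round(4),d[3:])
    for q2 in (-.6,-.4,-.2,0,.2):
        for q3 in (.1,.3,.5,.7,.9): print(q2,q3,np.array(fk(q2,q3,2.62)).round(3))
E
python3 kin.py
```

```text
[ 0.31492725  0.4441895   0.63275719  0.46675534 -0.00780106] [0.00103643] 5 [3.91292601 2.9578958  0.93195518 0.26340531 0.0440409 ]
[ 0.6447  0.2305 -0.1207] (0.6244, 0.23)
[0.6087 0.4852 0.7215] (0.6259, 0.4795)
[0.9437 0.3963 3.0133] (0.9565, 0.4017)
[0.9979 0.3324 5.3052] (0.9957, 0.3373)
[0.8496 0.4379 5.6489] (0.8421, 0.4338)
-0.6 0.1 [-0.164  0.993 58.533]
-0.6 0.3 [-0.104  0.968 47.074]
-0.6 0.5 [-0.05   0.932 35.615]
-0.6 0.7 [-4.0000e-03  8.8500e-01  2.4155e+01]
-0.6 0.9 [ 0.031  0.831 12.696]
-0.4 0.1 [-2.6000e-02  1.0110e+00  4.7074e+01]
-0.4 0.3 [2.8000e-02 9.7400e-01 3.5615e+01]
-0.4 0.5 [ 0.073  0.928 24.155]
-0.4 0.7 [ 0.109  0.873 12.696]
-0.4 0.9 [0.133 0.813 1.237]
-0.2 0.1 [ 0.113  1.    35.615]
-0.2 0.3 [ 0.158  0.954 24.155]
-0.2 0.5 [ 0.194  0.899 12.696]
-0.2 0.7 [0.217 0.839 1.237]
-0.2 0.9 [  0.229   0.775 -10.222]
0 0.1 [ 0.246  0.963 24.155]
0 0.3 [ 0.282  0.908 12.696]
0 0.5 [0.306 0.848 1.237]
0 0.7 [  0.317   0.784 -10.222]
0 0.9 [  0.315   0.719 -21.681]
0.2 0.1 [ 0.37   0.899 12.696]
0.2 0.3 [0.394 0.839 1.237]
0.2 0.5 [  0.405   0.775 -10.222]
0.2 0.7 [  0.404   0.71  -21.681]
0.2 0.9 [  0.389   0.646 -33.14 ]
```

```bash
cat > kin.py <<'E'
import numpy as np
D=[(.0534,1.6143,1.476,.6244,.2300),(.018,1.243,1.868,.6259,.4795),(1.005,.055,2.029,.9565,.4017),(1.074,.055,1.92,.9957,.3373),(.492,.764,1.787,.8421,.4338)]
A=[];b=[]
for q2,q3,q5,r,z in D:
    s=q2+q3;t=s+q5
    A.append([0,np.sin(q2),np.sin(s),np.sin(t),1,np.cos(s)]);b.append(r)
    A.append([1,np.cos(q2),np.cos(s),np.cos(t),0,-np.sin(s)]);b.append(z)
A.append([0,0,0,.05,0,0]);b.append(.05*.36)
x,res,rk,sv=np.linalg.lstsq(np.array(A),np.array(b),rcond=None)
h,a2,a3,L,off,e=x
def fk(q2,q3,q5):
    s=q2+q3;t=s+q5
    return a2*np.sin(q2)+a3*np.sin(s)+L*np.sin(t)+off+e*np.cos(s), h+a2*np.cos(q2)+a3*np.cos(s)+L*np.cos(t)-e*np.sin(s), np.degrees(np.pi-t)
if __name__=="__main__":
    print(x,res,rk,sv)
    for d in D: print(np.array(fk(*d[:3])).round(4),d[3:])
    for q2 in (-.6,-.4,-.2,0,.2):
        for q3 in (.1,.3,.5,.7,.9): print(q2,q3,np.array(fk(q2,q3,2.62)).round(3))
E
python3 kin.py
```

```text
[0.26841946 0.42328503 0.60730781 0.30956759 0.00683513 0.09280692] [1.13577809e-05] 6 [4.26555948 3.26027382 1.00756862 0.34073406 0.20928776 0.05496653]
[ 0.6243  0.2304 -0.1207] (0.6244, 0.23)
[0.625  0.4789 0.7215] (0.6259, 0.4795)
[0.9556 0.4021 3.0133] (0.9565, 0.4017)
[0.9963 0.3377 5.3052] (0.9957, 0.3373)
[0.8435 0.4332 5.6489] (0.8421, 0.4338)
-0.6 0.1 [-0.178  1.034 58.533]
-0.6 0.3 [-0.096  1.015 47.074]
-0.6 0.5 [-2.0000e-02  9.8000e-01  3.5615e+01]
-0.6 0.7 [ 0.047  0.93  24.155]
-0.6 0.9 [ 0.104  0.869 12.696]
-0.4 0.1 [-2.2000e-02  1.0550e+00  4.7074e+01]
-0.4 0.3 [ 0.054  1.02  35.615]
-0.4 0.5 [ 0.122  0.971 24.155]
-0.4 0.7 [ 0.178  0.909 12.696]
-0.4 0.9 [0.221 0.837 1.237]
-0.2 0.1 [ 0.135  1.045 35.615]
-0.2 0.3 [ 0.202  0.996 24.155]
-0.2 0.5 [ 0.259  0.934 12.696]
-0.2 0.7 [0.302 0.862 1.237]
-0.2 0.9 [  0.33    0.783 -10.222]
0 0.1 [ 0.286  1.004 24.155]
0 0.3 [ 0.343  0.942 12.696]
0 0.5 [0.386 0.871 1.237]
0 0.7 [  0.414   0.792 -10.222]
0 0.9 [  0.426   0.709 -21.681]
0.2 0.1 [ 0.427  0.934 12.696]
0.2 0.3 [0.47  0.862 1.237]
0.2 0.5 [  0.498   0.783 -10.222]
0.2 0.7 [  0.51    0.7   -21.681]
0.2 0.9 [  0.505   0.617 -33.14 ]
```

Request:
{"api": "play_rows", "payload": {"deltas": [[[0.016, 0.051, 0.03], 0], [[0.032, 0.102, 0.06], 0], [[0.048, 0.153, 0.09], 0], [[0.064, 0.204, 0.12], 0], [[0.08, 0.255, 0.15], 0]]}}

```text
time: 4.4
tool_pos: [0.2816, 0.8976, 0.4783]
tool_rot: [0.01, 0.15, 0.986, 0.066]
contact_force: [-0.0, -0.4, 0.3]
gripper_width: 0.999
```

Request:
{"api": "play_rows", "payload": {"deltas": [[[0.16, 0.5, 0.3], 0], [[0.16, 0.5, 0.3], 0], [[0.16, 0.5, 0.3], 0], [[0.16, 0.5, 0.3], 0], [[0.16, 0.5, 0.3], 0]]}}

```text
time: 5.03
tool_pos: [0.2858, 0.9073, 0.4822]
tool_rot: [0.014, 0.149, 0.985, 0.087]
contact_force: [0.2, 0.1, 0.4]
gripper_width: 1.002
```

```bash
cat > st.py <<'E'
from h import *
s=status.state();q=s["tool_rot"]
from scipy.spatial.transform import Rotation as R
M=R.from_quat([q[1],q[2],q[3],q[0]]).as_matrix()
print("t",round(s["time"],2),"q",s["joint_pos"].round(3),"p",s["tool_pos"].round(4),"F",s["contact_force"].round(1))
print("toolz",M[:,2].round(3),"lean",np.degrees(np.arccos(-M[2,2])).round(1),"az",np.degrees(np.arctan2(M[1,2],M[0,2])).round(1),"tooly",M[:,1].round(3),"toolx",M[:,0].round(3),"w",round(s["gripper_width"],3))
E
python3 st.py
```

```text
t 5.03 q [ 1.183  0.922  0.055  0.016  1.988 -0.079] p [0.2858 0.9073 0.4822] F [0.2 0.1 0.4]
toolz [ 0.053  0.168 -0.984] lean 10.2 az 72.5 tooly [0.292 0.94  0.176] toolx [-0.955  0.296 -0.001] w 1.002
```

Request:
{"api": "play_rows", "payload": {"deltas": [[[0.18, 0.57, 0.35], 0], [[0.18, 0.57, 0.35], 0], [[0.18, 0.57, 0.35], 0], [[0.18, 0.57, 0.35], 0], [[0.18, 0.57, 0.35], 0]]}}

```text
time: 5.65
tool_pos: [0.2889, 0.9168, 0.488]
tool_rot: [0.017, 0.149, 0.983, 0.109]
contact_force: [-0.3, -0.9, -0.4]
gripper_width: 0.996
```

Request:
{"api": "play_rows", "payload": {"deltas": [[[0.2, 0.6, 0.1], 0], [[0.2, 0.6, 0.1], 0], [[0.2, 0.6, 0.1], 0], [[0.2, 0.6, 0.1], 0], [[0.2, 0.6, 0.1], 0]]}}

```text
time: 6.28
tool_pos: [0.3074, 0.963, 0.4189]
tool_rot: [0.02, 0.149, 0.98, 0.13]
contact_force: [0.2, -0.5, -0.2]
gripper_width: 1.0
```

```bash
python3 st.py
```

```text
t 6.28 q [ 1.182  0.996  0.056  0.022  1.826 -0.079] p [0.3074 0.963  0.4189] F [ 0.2 -0.5 -0.2]
toolz [ 0.078  0.249 -0.965] lean 15.1 az 72.5 tooly [0.286 0.922 0.261] toolx [-0.955  0.296 -0.001] w 1.0
```

Request:
{"api": "play_rows", "payload": {"deltas": [[[0.18, 0.57, 0.4], 0], [[0.18, 0.57, 0.4], 0], [[0.18, 0.57, 0.4], 0], [[0.18, 0.57, 0.4], 0], [[0.18, 0.57, 0.4], 0]]}}

```text
time: 6.9
tool_pos: [0.3057, 0.9601, 0.4545]
tool_rot: [0.024, 0.148, 0.977, 0.153]
contact_force: [0.2, 0.3, -0.2]
gripper_width: 0.997
```

Request:
{"api": "play_rows", "payload": {"deltas": [[[0.18, 0.57, 0.4], 0], [[0.18, 0.57, 0.4], 0], [[0.18, 0.57, 0.4], 0], [[0.18, 0.57, 0.4], 0], [[0.18, 0.57, 0.4], 0]]}}

```text
time: 7.52
tool_pos: [0.3052, 0.9602, 0.48]
tool_rot: [0.027, 0.148, 0.973, 0.174]
contact_force: [0.3, -0.3, 0.1]
gripper_width: 0.999
```

Request:
{"api": "play_rows", "payload": {"deltas": [[[0.18, 0.57, 0.4], 0], [[0.18, 0.57, 0.4], 0], [[0.18, 0.57, 0.4], 0], [[0.18, 0.57, 0.4], 0], [[0.18, 0.57, 0.4], 0]]}}

```text
time: 8.15
tool_pos: [0.3054, 0.9622, 0.502]
tool_rot: [0.031, 0.147, 0.969, 0.196]
contact_force: [0.7, 0.1, -0.2]
gripper_width: 1.001
```

Request:
{"api": "play_rows", "payload": {"deltas": [[[0.18, 0.57, 0.4], 0], [[0.18, 0.57, 0.4], 0], [[0.18, 0.57, 0.4], 0], [[0.18, 0.57, 0.4], 0], [[0.18, 0.57, 0.4], 0]]}}

```text
time: 8.78
tool_pos: [0.3063, 0.9659, 0.5205]
tool_rot: [0.034, 0.146, 0.964, 0.218]
contact_force: [-0.4, 0.8, 0.1]
gripper_width: 0.997
```

```bash
python3 st.py
```

```text
t 8.78 q [ 1.18   0.904  0.056  0.037  1.737 -0.075] p [0.3063 0.9659 0.5205] F [-0.4  0.8  0.1]
toolz [ 0.13   0.411 -0.902] lean 25.5 az 72.5 tooly [0.267 0.862 0.431] toolx [-0.955  0.297 -0.002] w 0.997
```

Request:
{"api": "play_rows", "payload": {"deltas": [[[0.18, 0.57, 0.4], 0], [[0.18, 0.57, 0.4], 0], [[0.18, 0.57, 0.4], 0], [[0.18, 0.57, 0.4], 0], [[0.18, 0.57, 0.4], 0]], "grip": -1}}

```text
time: 9.4
tool_pos: [0.3077, 0.971, 0.5364]
tool_rot: [0.038, 0.145, 0.959, 0.24]
contact_force: [1.2, 0.1, 0.3]
gripper_width: 0.003
```

Request:
{"api": "play_rows", "payload": {"deltas": [[[0.18, 0.57, 0.4], 0], [[0.18, 0.57, 0.4], 0], [[0.18, 0.57, 0.4], 0], [[0.18, 0.57, 0.4], 0], [[0.18, 0.57, 0.4], 0]]}}

```text
time: 10.02
tool_pos: [0.3094, 0.9772, 0.5504]
tool_rot: [0.041, 0.145, 0.953, 0.262]
contact_force: [-0.3, 0.1, -0.4]
gripper_width: 0.002
```

Request:
{"api": "play_rows", "payload": {"deltas": [[[0.18, 0.57, 0.4], 0], [[0.18, 0.57, 0.4], 0], [[0.18, 0.57, 0.4], 0], [[0.18, 0.57, 0.4], 0], [[0.18, 0.57, 0.4], 0]]}}

```text
time: 10.65
tool_pos: [0.3114, 0.9841, 0.563]
tool_rot: [0.045, 0.144, 0.947, 0.284]
contact_force: [-0.1, 0.3, 0.2]
gripper_width: -0.002
```

Request:
{"api": "play_rows", "payload": {"deltas": [[[0.18, 0.57, 0.4], 0], [[0.18, 0.57, 0.4], 0], [[0.18, 0.57, 0.4], 0], [[0.18, 0.57, 0.4], 0], [[0.18, 0.57, 0.4], 0]]}}

```text
time: 11.28
tool_pos: [0.3137, 0.9916, 0.5746]
tool_rot: [0.048, 0.143, 0.94, 0.306]
contact_force: [-0.3, 0.1, -0.7]
gripper_width: -0.001
```

```bash
python3 st.py
```

```text
t 11.28 q [ 1.18   0.873  0.056  0.05   1.585 -0.073] p [0.3137 0.9916 0.5746] F [-0.3  0.1 -0.7]
toolz [ 0.177  0.561 -0.809] lean 36.0 az 72.5 tooly [0.239 0.773 0.588] toolx [-0.955  0.297 -0.003] w -0.001
```

Request:
{"api": "play_rows", "payload": {"deltas": [[[0.18, 0.57, 0.4], 0], [[0.18, 0.57, 0.4], 0], [[0.18, 0.57, 0.4], 0], [[0.18, 0.57, 0.4], 0], [[0.18, 0.57, 0.4], 0]]}}

```text
time: 11.9
tool_pos: [0.316, 0.9995, 0.5854]
tool_rot: [0.051, 0.141, 0.933, 0.327]
contact_force: [-0.7, 0.6, -0.5]
gripper_width: 0.001
```

Request:
{"api": "play_rows", "payload": {"deltas": [[[0.0, -0.06, 0], 0.02], [[0.02, -0.115, 0], 0.04], [[0.04, -0.17, 0], 0.06], [[0.06, -0.225, 0], 0.075], [[0.08, -0.28, 0], 0.075]]}}

```text
time: 12.52
tool_pos: [0.3923, 0.7281, 0.5857]
tool_rot: [0.039, 0.106, 0.938, 0.329]
contact_force: [0.8, -0.4, 0.6]
gripper_width: 0.001
```

```bash
python3 st.py
```

```text
t 12.53 q [ 0.895  0.13   1.052  0.279  1.343 -0.426] p [0.3923 0.7281 0.5857] F [ 0.8 -0.4  0.6]
toolz [ 0.144  0.608 -0.781] lean 38.7 az 76.7 tooly [0.173 0.761 0.625] toolx [-0.974  0.225 -0.004] w 0.001
```

Request:
{"api": "play_rows", "payload": {"deltas": [[[0.03, -0.05, -0.01], 0], [[0.06, -0.1, -0.02], 0], [[0.09, -0.15, -0.03], 0], [[0.12, -0.2, -0.04], 0], [[0.15, -0.25, -0.05], 0]]}}

```text
time: 13.15
tool_pos: [0.5426, 0.4787, 0.5354]
tool_rot: [0.039, 0.106, 0.938, 0.329]
contact_force: [0.8, 0.4, -1.0]
gripper_width: -0.0
```

Request:
{"api": "play_rows", "payload": {"deltas": [[[0.01, -0.06, 0], 0], [[0.02, -0.12, 0], 0], [[0.02, -0.18, 0], 0], [[0.02, -0.24, 0], 0], [[0.02, -0.3, 0], 0]]}}

```text
time: 13.78
tool_pos: [0.5616, 0.1786, 0.5357]
tool_rot: [0.04, 0.106, 0.938, 0.329]
contact_force: [1.0, -0.6, 0.2]
gripper_width: -0.0
```

Request:
{"api": "play_rows", "payload": {"deltas": [[[0, -0.06, -0.01], 0], [[0, -0.11, -0.04], 0], [[0, -0.12, -0.08], 0], [[0, -0.12, -0.12], 0]]}}

```text
time: 14.28
tool_pos: [0.5622, 0.059, 0.4144]
tool_rot: [0.04, 0.107, 0.938, 0.328]
contact_force: [0.3, -0.1, -0.8]
gripper_width: -0.0
```

```bash
python3 st.py; python3 - <<'E'
from h import *
for c in ["scene","wrist","top"]:
    P=camera_params(c)
    im,d=grab_frame(c);cv2.imwrite(f"pics/{c}1.png",im);np.savez(f"{c}1.npz",im=im,d=d,T=P["world_from_camera"],K=P["mtx"])
E
```

```text
t 14.28 q [-0.349 -0.21   1.661  0.68   1.735 -1.591] p [0.5622 0.059  0.4144] F [ 0.3 -0.1 -0.8]
toolz [ 0.146  0.607 -0.781] lean 38.6 az 76.5 tooly [0.175 0.761 0.624] toolx [-0.974  0.228 -0.004] w -0.0
```

View pics/scene1.png

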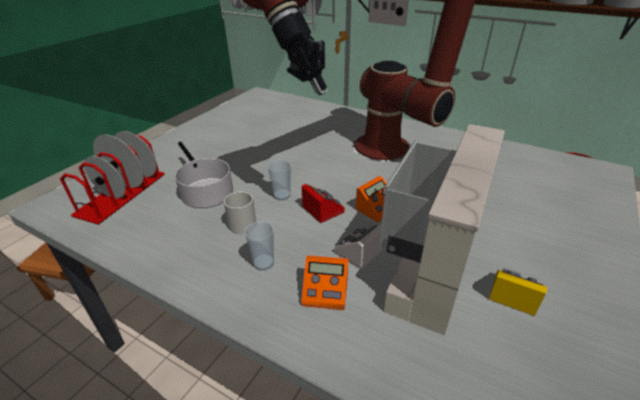

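View pics/wrist1.png

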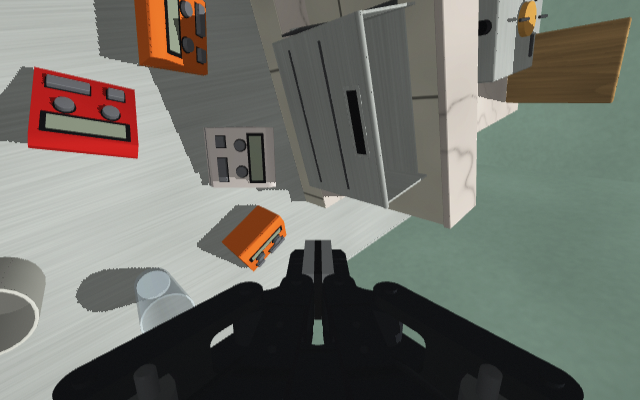

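View pics/top1.png

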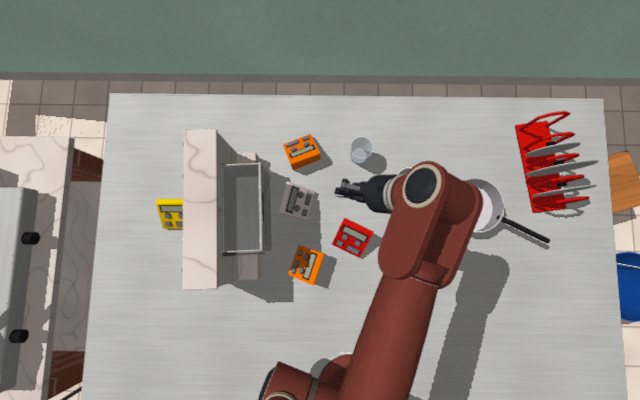

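```bash
python3 - <<'E'
from h import *
from scipy.spatial.transform import Rotation as R
W=np.load("Wtop.npy");im=np.load("top0.npz")["im"].astype(int)
red=(im[...,2]>120)&(im[...,1]<70)&(im[...,0]<70)&(W[...,0]>.38)&(W[...,0]<.6)&(abs(W[...,1])<.1)&(W[...,2]>.005)
print(red.sum(),cv2.boxPoints(cv2.minAreaRect(W[red][:,:2].astype(np.float32))).round(3).tolist(),W[red][:,2].max())
st=status.state();q=st["tool_rot"];Rm=R.from_quat([q[1],q[2],q[3],q[0]]).as_matrix()
for cam in("scene","top","wrist"):
    s=np.load(cam+"1.npz");d=s["d"]
    vs,us=np.mgrid[0:400,0:640]
    P={"mtx":s["K"],"world_from_camera":s["T"]}
    p=world(cam,d,us.ravel(),vs.ravel(),P)
    t=(p-st["tool_pos"])@Rm*1000
    for a in list(range(-10,130,10))+list(range(130,330,30)):
        b=10 if a<130 else 30
        m=(d.ravel()>0)&(-t[:,2]>=a)&(-t[:,2]<a+b)&(np.hypot(t[:,0],t[:,1])<160)
        if m.sum()>3: print(cam,a,m.sum(),"x",t[m,0].min().round(),t[m,0].max().round(),"y",t[m,1].min().round(),t[m,1].max().round())
E
```

```text
523 [[0.38600000739097595, -0.014999999664723873], [0.4880000054836273, -0.06300000101327896], [0.5320000052452087, 0.029999999329447746], [0.4300000071525574, 0.07900000363588333]] 1.26862337971836
scene 0 51 x -13.0 10.0 y -12.0 14.0
scene 10 60 x -13.0 7.0 y -14.0 16.0
scene 20 60 x -13.0 7.0 y -15.0 15.0
scene 30 59 x -13.0 6.0 y -16.0 15.0
scene 40 116 x -16.0 12.0 y -31.0 31.0
scene 50 140 x -15.0 13.0 y -38.0 40.0
scene 60 188 x -19.0 19.0 y -47.0 49.0
scene 70 195 x -19.0 13.0 y -54.0 56.0
scene 80 226 x -19.0 13.0 y -60.0 62.0
scene 90 190 x -22.0 11.0 y -62.0 61.0
scene 100 136 x -22.0 8.0 y -45.0 47.0
scene 110 138 x -13.0 8.0 y -37.0 42.0
scene 120 206 x -36.0 24.0 y -37.0 39.0
scene 130 514 x -39.0 30.0 y -35.0 40.0
scene 160 480 x -39.0 34.0 y -30.0 38.0
scene 190 347 x -38.0 27.0 y -26.0 37.0
scene 220 172 x -37.0 132.0 y -57.0 10.0
scene 250 41 x -37.0 -20.0 y -58.0 -39.0
top 0 13 x -12.0 9.0 y -4.0 10.0
top 10 31 x -12.0 10.0 y -10.0 12.0
top 20 15 x -8.0 10.0 y -8.0 12.0
top 30 4 x 8.0 10.0 y -8.0 4.0
top 40 15 x -3.0 12.0 y -14.0 28.0
top 50 20 x 0.0 11.0 y 4.0 36.
[... 207 characters left out ...]
 18.0 38.0
top 120 45 x -26.0 35.0 y 3.0 35.0
top 130 408 x -37.0 36.0 y -7.0 36.0
top 160 462 x -38.0 36.0 y -6.0 36.0
top 190 299 x -34.0 30.0 y 12.0 35.0
top 220 1103 x -35.0 155.0 y -45.0 58.0
top 250 2333 x -45.0 154.0 y -54.0 65.0
top 280 4454 x -44.0 160.0 y -57.0 65.0
top 310 1676 x -31.0 61.0 y -60.0 57.0
wrist 0 325 x 6.0 12.0 y -18.0 10.0
wrist 10 543 x 6.0 12.0 y -18.0 10.0
wrist 20 594 x 6.0 12.0 y -18.0 10.0
wrist 30 825 x -11.0 14.0 y -25.0 17.0
wrist 40 2818 x -12.0 15.0 y -40.0 32.0
wrist 50 5769 x -9.0 14.0 y -48.0 41.0
wrist 60 6426 x -9.0 19.0 y -56.0 48.0
wrist 70 10783 x -8.0 19.0 y -65.0 56.0
wrist 80 13646 x 0.0 20.0 y -67.0 58.0
wrist 90 3327 x 12.0 21.0 y -63.0 54.0
```

Request:
{"api": "play_rows", "payload": {"deltas": [[[0.01, 0.0, -0.05], 0.06], [[0.02, 0.01, -0.11], 0.12], [[0.033, 0.01, -0.17], 0.18], [[0.033, 0.01, -0.23], 0.24], [[0.033, 0.01, -0.29], 0.293]]}}

```text
time: 15.05
tool_pos: [0.5976, 0.0704, 0.1268]
tool_rot: [-0.007, -0.034, 0.943, 0.33]
contact_force: [1.6, 0.2, 0.5]
gripper_width: 0.003
```

Request:
{"api": "play_rows", "payload": {"deltas": [[[0, 0.01, -0.03], 0], [[0, 0.02, -0.06], 0], [[0, 0.02, -0.08], 0], [[0, 0.02, -0.09], 0], [[0, 0.02, -0.09], 0]]}}

```text
time: 15.68
tool_pos: [0.5957, 0.0902, 0.0359]
tool_rot: [-0.009, -0.032, 0.943, 0.331]
contact_force: [-0.5, 0.1, -0.2]
gripper_width: -0.0
```

```bash
python3 st.py; python3 - <<'E'
from h import *
for c in ["wrist","top"]:
    P=camera_params(c)
    im,d=grab_frame(c);cv2.imwrite(f"pics/{c}2.png",im);np.savez(f"{c}2.npz",im=im,d=d,T=P["world_from_camera"],K=P["mtx"])
E
```

```text
t 15.68 q [-0.259  0.308  1.792  0.654  1.345 -2.149] p [0.5957 0.0902 0.0359] F [-0.5  0.1 -0.2]
toolz [-0.038  0.623 -0.781] lean 38.7 az 93.5 tooly [-0.054  0.779  0.625] toolx [-0.998 -0.066 -0.004] w -0.0
```

View pics/wrist2.png

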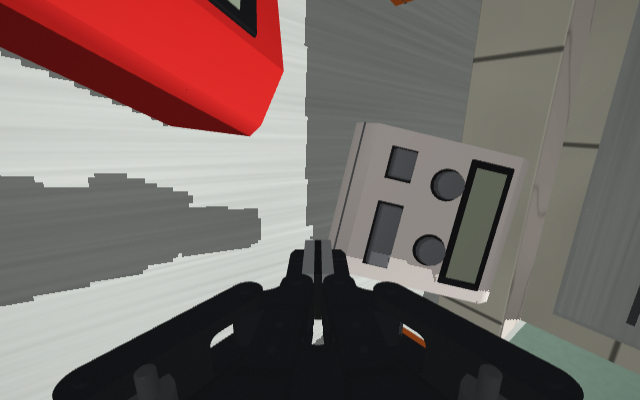

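View pics/top2.png

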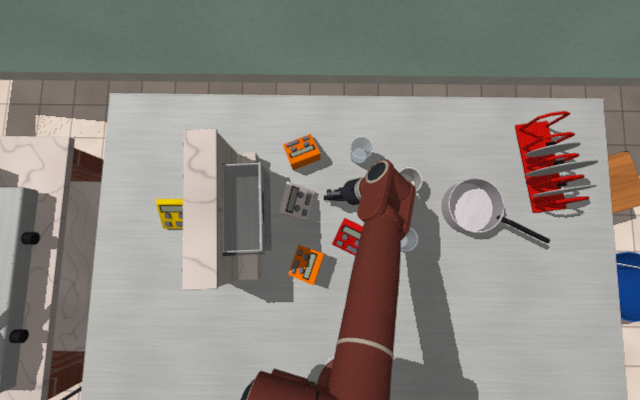

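Request:
{"api": "play_rows", "payload": {"deltas": [[[0, 0, -0.012], 0], [[0, 0, -0.02], 0], [[0, 0, -0.024], 0], [[0, 0, -0.025], 0], [[0, 0, -0.025], 0]]}}

```text
time: 16.4
tool_pos: [0.5951, 0.0905, 0.0104]
tool_rot: [-0.009, -0.032, 0.943, 0.331]
contact_force: [-0.0, 0.5, -0.4]
gripper_width: 0.003
```

Request:
{"api": "play_rows", "payload": {"deltas": [[[0, 0.006, 0], 0], [[0, 0.012, 0], 0], [[0, 0.018, 0], 0], [[0, 0.022, 0], 0]]}}

```text
time: 16.9
tool_pos: [0.595, 0.1131, 0.0104]
tool_rot: [-0.009, -0.032, 0.943, 0.331]
contact_force: [0.5, -0.8, -0.3]
gripper_width: 0.0
```

```bash
python3 st.py; python3 - <<'E'
from h import *
for c in ["wrist"]:
    P=camera_params(c)
    im,d=grab_frame(c);cv2.imwrite(f"pics/{c}3.png",im);np.savez(f"{c}3.npz",im=im,d=d,T=P["world_from_camera"],K=P["mtx"])
E
```

```text
t 16.9 q [-0.223  0.343  1.8    0.673  1.292 -2.151] p [0.595  0.1131 0.0104] F [ 0.5 -0.8 -0.3]
toolz [-0.039  0.623 -0.781] lean 38.7 az 93.6 tooly [-0.054  0.779  0.625] toolx [-0.998 -0.066 -0.003] w 0.0
```

View pics/wrist3.png

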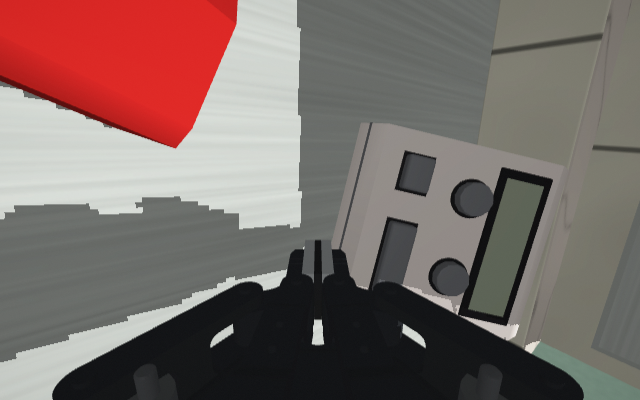

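Request:
{"api": "play_rows", "payload": {"deltas": [[[0, 0.005, 0], 0], [[0, 0.01, 0], 0], [[0, 0.015, 0], 0], [[0, 0.02, 0], 0]]}}

```text
time: 17.45
tool_pos: [0.5953, 0.1326, 0.0104]
tool_rot: [-0.009, -0.032, 0.943, 0.331]
contact_force: [0.1, -1.3, 0.7]
gripper_width: -0.003
```

```bash
python3 st.py; python3 - <<'E'
from h import *
for c in ["wrist"]:
    P=camera_params(c)
    im,d=grab_frame(c);cv2.imwrite(f"pics/{c}4.png",im);np.savez(f"{c}4.npz",im=im,d=d,T=P["world_from_camera"],K=P["mtx"])
E
```

```text
t 17.45 q [-0.191  0.34   1.804  0.685  1.274 -2.13 ] p [0.5953 0.1326 0.0104] F [ 0.1 -1.3  0.7]
toolz [-0.038  0.623 -0.781] lean 38.6 az 93.5 tooly [-0.054  0.779  0.624] toolx [-0.998 -0.066 -0.004] w -0.003
```

View pics/wrist4.png

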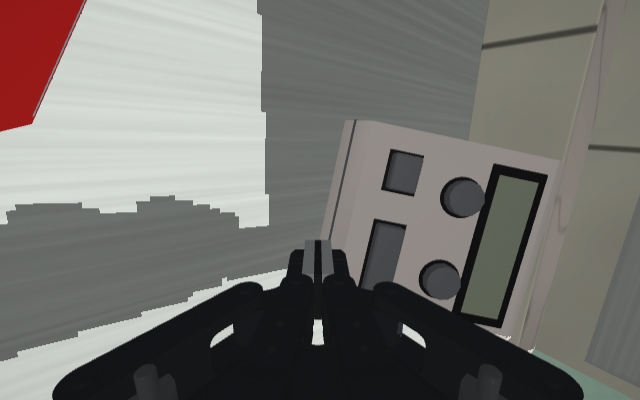

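Request:
{"api": "play_rows", "payload": {"deltas": [[[0, 0.006, 0], 0], [[0, 0.012, 0], 0], [[0, 0.018, 0], 0], [[0, 0.022, 0], 0]]}}

```text
time: 18.0
tool_pos: [0.595, 0.155, 0.0103]
tool_rot: [-0.009, -0.032, 0.943, 0.331]
contact_force: [1.3, -1.1, 0.5]
gripper_width: 0.003
```

```bash
python3 st.py; python3 - <<'E'
from h import *
for c in ["wrist"]:
    P=camera_params(c)
    im,d=grab_frame(c);cv2.imwrite(f"pics/{c}5.png",im);np.savez(f"{c}5.npz",im=im,d=d,T=P["world_from_camera"],K=P["mtx"])
E
```

```text
t 18.0 q [-0.155  0.338  1.807  0.697  1.254 -2.106] p [0.595  0.155  0.0103] F [ 1.3 -1.1  0.5]
toolz [-0.039  0.623 -0.781] lean 38.7 az 93.6 tooly [-0.054  0.779  0.625] toolx [-0.998 -0.066 -0.003] w 0.003
```

View pics/wrist5.png

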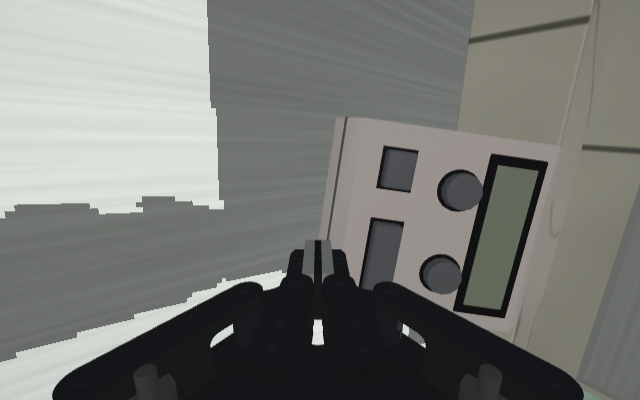

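```bash
cat > tm.py <<'E'
from h import *
def timer(cam="wrist",c=None,name=None,d=None,P=None,im=None):
    if d is None:
        P=camera_params(cam);im,d=grab_frame(cam)
    if name: cv2.imwrite(f"pics/{name}.png",im);np.savez(f"{name}.npz",im=im,d=d,T=P["world_from_camera"],K=P["mtx"])
    vs,us=np.mgrid[0:400,0:640]
    W=world(cam,d,us.ravel(),vs.ravel(),P).reshape(400,640,3)
    hsv=cv2.cvtColor(im,cv2.COLOR_BGR2HSV)
    m=(d>0)&(W[...,2]>.025)&(W[...,2]<.08)&(np.hypot(W[...,0]-c[0],W[...,1]-c[1])<.075)&(hsv[...,2]>70)&(hsv[...,1]<80)
    p=W[m];rng=np.random.default_rng(0);best=None
    for _ in range(600):
        a=p[rng.choice(len(p),3,False)];n=np.cross(a[1]-a[0],a[2]-a[0]);l=np.linalg.norm(n)
        if l<1e-6: continue
        n/=l;n*=np.sign(n[2])
        if abs(n[2]-np.cos(np.radians(40)))>.06: continue
        k=(abs((p-a[0])@n)<.0012)
        if best is None or k.sum()>best.sum(): best=k
    q=p[best];c0=q.mean(0);n=np.linalg.svd(q-c0,full_matrices=False)[2][2];n*=np.sign(n[2])
    yaw=np.degrees(np.arctan2(-n[1],-n[0]))
    print("plane pts",len(q),"n",n.round(3),"slope",np.degrees(np.arccos(n[2])).round(1),"timer x az",yaw.round(2))
    # lower edge of face: z=.022 on the plane
    ax=np.array([np.cos(np.radians(yaw)),np.sin(np.radians(yaw))]);ay=np.array([-ax[1],ax[0]])
    h=np.hypot(n[0],n[1]); # distance along ax where plane z=.022
    dx=(.022-c0[2])*n[2]/h  # plane: -h*dx + n2*dz=0 -> dx=n2*dz/h
    u=(q[:,:2]-c0[:2])@ay
    full=p[abs((p-c0)@n)<.0025];uu=(full[:,:2]-c0[:2])@ay
    mid=(np.percentile(uu,.5)+np.percentile(uu,99.5))/2
    e=c0[:2]+dx*ax+mid*ay
    print("edge mid",e.round(4),"width seen",round(np.percentile(uu,99.5)-np.percentile(uu,.5),4),"centre",(e+.045*ax).round(4),"back mid",(e+.09*ax).round(4))
    return e,ax,W,im,d
E
python3 - <<'E'
from tm import *
s=np.load("wrist5.npz")
P={"mtx":s["K"],"world_from_camera":s["T"]}
timer("wrist",(.59,.215),d=s["d"],im=s["im"],P=P)
s=np.load("wrist1.npz")
P={"mtx":s["K"],"world_from_camera":s["T"]}
timer("wrist",(.58,.176),d=s["d"],im=s["im"],P=P)
E
```

```text
plane pts 17628 n [-0.079 -0.651  0.755] slope 41.0 timer x az 83.07
edge mid [0.5698 0.1625] width seen 0.0961 centre [0.5753 0.2072] back mid [0.5807 0.2518]
plane pts 1624 n [-0.154 -0.636  0.756] slope 40.9 timer x az 76.37
edge mid [0.572  0.1343] width seen 0.0973 centre [0.5826 0.1781] back mid [0.5932 0.2218]
```

Request:
{"api": "play_rows", "payload": {"deltas": [[[0, 0.007, 0], 0], [[0, 0.014, 0], 0], [[0, 0.021, 0], 0], [[0, 0.025, 0], 0]]}}

```text
time: 18.55
tool_pos: [0.595, 0.18, 0.0103]
tool_rot: [-0.009, -0.032, 0.943, 0.331]
contact_force: [0.1, -0.2, 1.4]
gripper_width: -0.001
```

```bash
python3 st.py; python3 - <<'E'
from tm import *
timer("wrist",(.58,.228),name="wrist6")
E
```

```text
t 18.55 q [-0.113  0.338  1.807  0.711  1.232 -2.078] p [0.595  0.18   0.0103] F [ 0.1 -0.2  1.4]
toolz [-0.039  0.623 -0.781] lean 38.7 az 93.6 tooly [-0.054  0.779  0.625] toolx [-0.998 -0.066 -0.003] w -0.001
plane pts 19375 n [ 0.001 -0.655  0.756] slope 40.9 timer x az 90.06
edge mid [0.571  0.1839] width seen 0.0981 centre [0.5709 0.2289] back mid [0.5709 0.2739]
```

View pics/wrist6.png

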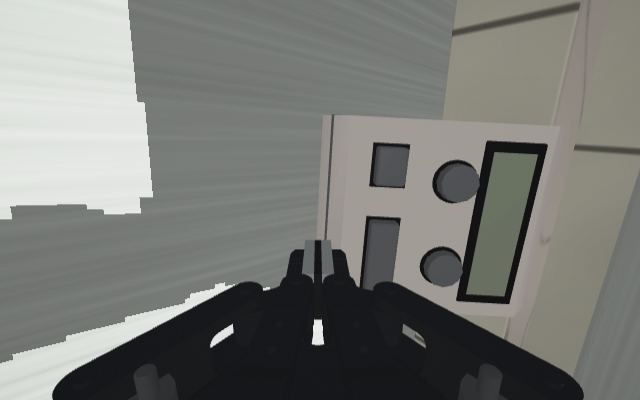

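Request:
{"api": "play_rows", "payload": {"deltas": [[[0, 0.005, 0], 0], [[0, 0.009, 0], 0], [[0, 0.009, 0], 0], [[0, 0.0, 0], 0], [[-0.01, 0.0, 0], 0]]}}

```text
time: 19.23
tool_pos: [0.5854, 0.1787, 0.0105]
tool_rot: [-0.009, -0.031, 0.943, 0.331]
contact_force: [-0.2, -0.1, 0.0]
gripper_width: 0.0
```

Request:
{"api": "play_rows", "payload": {"deltas": [[[-0.012, 0.0, 0], 0], [[-0.012, 0.01, 0], 0], [[-0.012, 0.018, 0], 0], [[-0.012, 0.024, 0], 0]]}}

```text
time: 19.73
tool_pos: [0.5731, 0.2042, 0.0104]
tool_rot: [-0.009, -0.032, 0.943, 0.331]
contact_force: [-0.8, -0.5, -1.0]
gripper_width: -0.001
```

```bash
python3 st.py; python3 - <<'E'
from tm import *
timer("wrist",(.575,.245),name="wrist7")
E
```

```text
t 19.73 q [-0.076  0.297  1.86   0.725  1.202 -2.062] p [0.5731 0.2042 0.0104] F [-0.8 -0.5 -1. ]
toolz [-0.039  0.623 -0.781] lean 38.6 az 93.6 tooly [-0.054  0.779  0.624] toolx [-0.998 -0.066 -0.004] w -0.001
plane pts 15341 n [ 0.041 -0.652  0.757] slope 40.8 timer x az 93.61
edge mid [0.5707 0.2076] width seen 0.0949 centre [0.5679 0.2525] back mid [0.5651 0.2974]
```

View pics/wrist7.png

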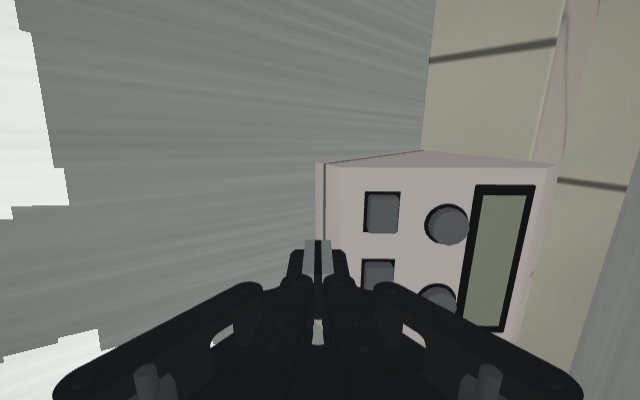

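Request:
{"api": "play_rows", "payload": {"deltas": [[[0, 0.003, 0], 0], [[0, 0.003, 0], 0]]}}

```text
time: 20.02
tool_pos: [0.5732, 0.2068, 0.0105]
tool_rot: [-0.009, -0.032, 0.943, 0.331]
contact_force: [-0.3, -0.5, -0.2]
gripper_width: 0.002
```

Request:
{"api": "play_rows", "payload": {"deltas": [[[0, 0.003, 0], 0], [[0, 0.003, 0], 0]]}}

```text
time: 20.27
tool_pos: [0.5733, 0.2094, 0.0104]
tool_rot: [-0.009, -0.032, 0.943, 0.331]
contact_force: [-0.3, -1.2, -0.5]
gripper_width: 0.003
```

Request:
{"api": "play_rows", "payload": {"deltas": [[[0, 0.002, 0], 0], [[0, 0.002, 0], 0]]}}

```text
time: 20.52
tool_pos: [0.5733, 0.2099, 0.0104]
tool_rot: [-0.009, -0.032, 0.944, 0.329]
contact_force: [-1.4, -11.1, 4.2]
gripper_width: -0.001
```

Request:
{"api": "play_rows", "payload": {"deltas": [[[0, 0.002, 0], 0], [[0, 0.002, 0], 0]]}}

```text
time: 20.78
tool_pos: [0.5734, 0.2103, 0.0104]
tool_rot: [-0.009, -0.032, 0.944, 0.328]
contact_force: [-5.5, -18.9, 6.9]
gripper_width: -0.001
```

Request:
{"api": "play_rows", "payload": {"deltas": [[[0, -0.006, 0], 0], [[0, -0.015, 0], 0], [[0, -0.03, 0.02], 0], [[-0.01, -0.05, 0.06], 0], [[-0.02, -0.06, 0.1], 0]]}}

```text
time: 21.4
tool_pos: [0.5526, 0.1529, 0.111]
tool_rot: [-0.01, -0.031, 0.943, 0.331]
contact_force: [0.6, 0.3, 0.6]
gripper_width: -0.001
```

```bash
python3 st.py; python3 - <<'E'
from tm import *
timer("wrist",(.57,.257),name="wrist8")
E
```

```text
t 21.4 q [-0.17   0.093  1.893  0.667  1.387 -2.012] p [0.5526 0.1529 0.111 ] F [0.6 0.3 0.6]
toolz [-0.039  0.624 -0.781] lean 38.7 az 93.6 tooly [-0.052  0.779  0.625] toolx [-0.998 -0.065 -0.002] w -0.001
plane pts 5561 n [ 0.048 -0.652  0.757] slope 40.8 timer x az 94.18
edge mid [0.5733 0.2133] width seen 0.0991 centre [0.57   0.2582] back mid [0.5667 0.303 ]
```

View pics/wrist8.png

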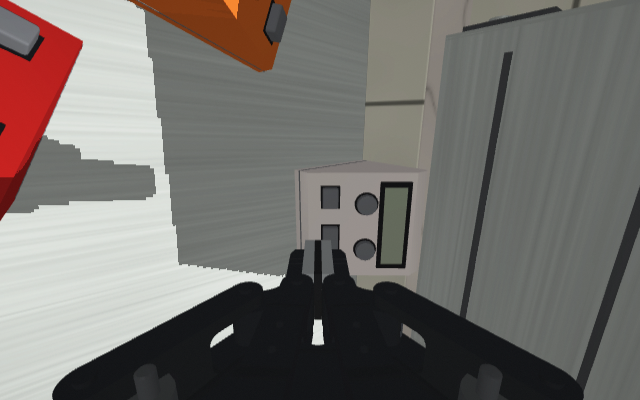

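```bash
python3 - <<'E'
from tm import *
s=np.load("wrist8.npz");P={"mtx":s["K"],"world_from_camera":s["T"]};d=s["d"];im=s["im"]
vs,us=np.mgrid[0:400,0:640]
W=world("wrist",d,us.ravel(),vs.ravel(),P).reshape(400,640,3)
for n,(u,v) in dict(clear=(330,197),minutes=(367,204),start_part=(329,234),seconds=(364,249),ledge=(395,135)).items(): print(n,W[v,u].round(4))
m=(W[...,2]>.01)&(W[...,2]<.062)&(W[...,1]>.27)&(W[...,1]<.32)&(W[...,0]>.3)&(W[...,0]<.51)
p=W[m];best=None;rng=np.random.default_rng(0)
for _ in range(400):
    a=p[rng.choice(len(p),3,False)];n=np.cross(a[1]-a[0],a[2]-a[0]);l=np.linalg.norm(n)
    if l<1e-7: continue
    n/=l
    if abs(n[2])>.1: continue
    k=abs((p-a[0])@n)<.001
    if best is None or k.sum()>best.sum(): best=k
q=p[best];c=q.mean(0);n=np.linalg.svd(q-c,full_matrices=False)[2][2];n*=np.sign(n[1])
print("ledge",len(q),c.round(4),n.round(4),"az",np.degrees(np.arctan2(n[1],n[0])).round(2))
for bm in ([.5667,.303],): print("back mid dist to ledge",((np.array(bm)-c[:2])@n[:2]).round(4))
# bottom front edge, back corners
e=np.array([.5733,.2133])
cv2.imwrite("pics/w8z.png",cv2.resize(im[130:300,270:470],None,fx=3.5,fy=3.5,interpolation=cv2.INTER_CUBIC))
g=cv2.cvtColor(im,cv2.COLOR_BGR2GRAY)
# keys: dark blobs on the face
kk=(W[...,2]>.028)&(W[...,2]<.09)&(W[...,1]>.2)&(W[...,1]<.29)&(abs(W[...,0]-.57)<.06)&(g<110)
nn,l,stt,cc=cv2.connectedComponentsWithStats(kk.astype(np.uint8))
for i in range(1,nn):
    if stt[i,4]>60: print(stt[i],W[l==i].mean(0).round(4))
E
```

```text
clear [0.5431 0.2217 0.0425]
minutes [0.5481 0.2485 0.0612]
start_part [0.578  0.225  0.0407]
seconds [0.5903 0.2496 0.062 ]
ledge [0.4892 0.3005 0.0435]
ledge 6275 [0.4376 0.2971 0.0372] [-0.0593  0.9982  0.0015] az 93.4
back mid dist to ledge -0.0017
[ 353  181   60   88 3584] [0.5672 0.267  0.0706]
[321 185  19  24 453] [0.5435 0.224  0.0399]
[321 224  19  25 374] [0.5784 0.2276 0.0404]
```

View pics/w8z.png

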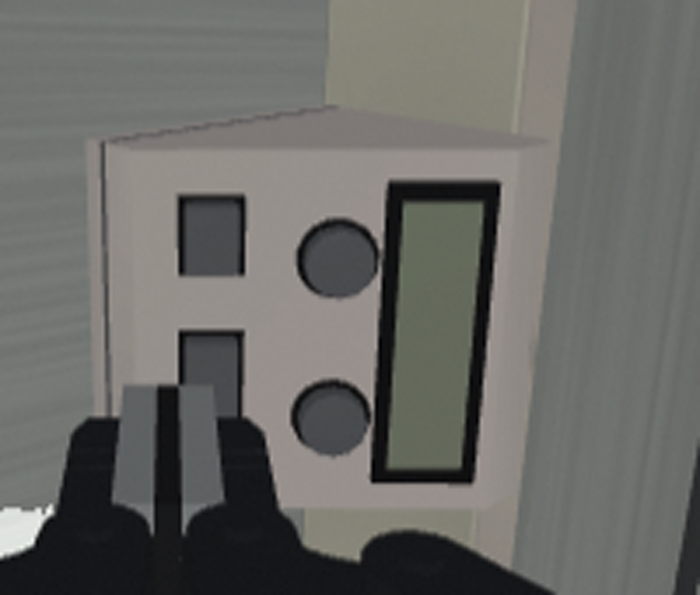

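Request:
{"api": "play_rows", "payload": {"deltas": [[[-0.004, 0.01, -0.04], 0], [[-0.008, 0.02, -0.08], 0], [[-0.008, 0.03, -0.098], 0], [[-0.008, 0.042, -0.1005], 0], [[-0.008, 0.047, -0.1005], 0]]}}

```text
time: 22.08
tool_pos: [0.546, 0.2014, 0.0109]
tool_rot: [-0.009, -0.032, 0.943, 0.331]
contact_force: [-0.4, 0.3, -0.3]
gripper_width: -0.003
```

Request:
{"api": "play_rows", "payload": {"deltas": [[[0, 0.004, 0], 0], [[0, 0.007, 0], 0], [[0, 0.008, 0], 0]]}}

```text
time: 22.45
tool_pos: [0.546, 0.2079, 0.0109]
tool_rot: [-0.008, -0.032, 0.943, 0.33]
contact_force: [-1.7, -7.5, 4.7]
gripper_width: 0.002
```

Request:
{"api": "play_rows", "payload": {"deltas": [[[0, 0.002, 0], 0], [[0, 0.002, 0], 0]]}}

```text
time: 22.7
tool_pos: [0.5458, 0.209, 0.0107]
tool_rot: [-0.009, -0.032, 0.943, 0.33]
contact_force: [-3.8, -8.9, 6.9]
gripper_width: -0.002
```

Request:
{"api": "play_rows", "payload": {"deltas": [[[0, -0.006, 0], 0], [[0, -0.015, 0], 0], [[0, -0.025, 0.03], 0], [[-0.005, -0.03, 0.07], 0], [[-0.005, -0.03, 0.07], 0]]}}

```text
time: 23.32
tool_pos: [0.5425, 0.1797, 0.0832]
tool_rot: [-0.006, -0.032, 0.943, 0.331]
contact_force: [0.2, 1.2, -0.6]
gripper_width: -0.001
```

```bash
python3 st.py; python3 - <<'E'
from tm import *
e,ax,W,im,d=timer("wrist",(.57,.257),name="wrist9")
cv2.imwrite("pics/w9z.png",cv2.resize(im[120:300,270:520],None,fx=3,fy=3,interpolation=cv2.INTER_CUBIC))
E
```

```text
t 23.32 q [-0.125  0.107  1.932  0.688  1.314 -2.018] p [0.5425 0.1797 0.0832] F [ 0.2  1.2 -0.6]
toolz [-0.033  0.623 -0.781] lean 38.6 az 93.0 tooly [-0.057  0.779  0.624] toolx [-0.998 -0.065 -0.01 ] w -0.001
plane pts 5358 n [ 0.034 -0.653  0.757] slope 40.8 timer x az 92.97
edge mid [0.5604 0.2131] width seen 0.0751 centre [0.558 0.258] back mid [0.5557 0.303 ]
```

View pics/w9z.png

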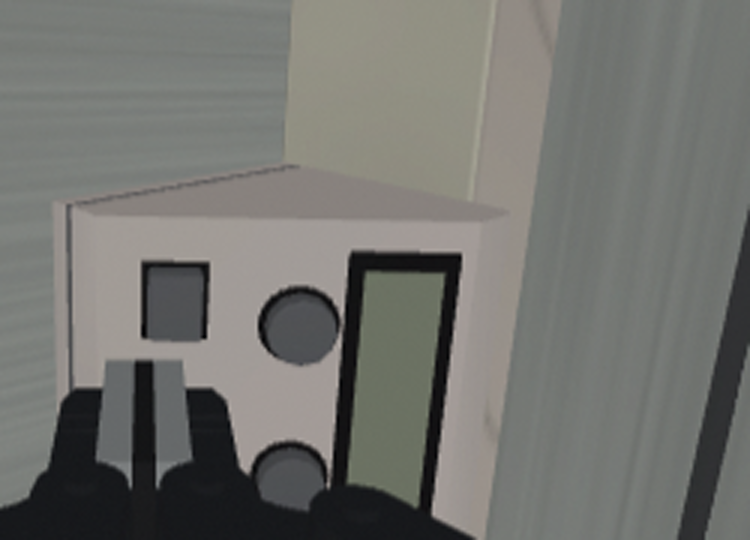

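Request:
{"api": "play_rows", "payload": {"deltas": [[[0.0025, 0.016, -0.014], 0], [[0.0025, 0.031, -0.0274], 0], [[0.0025, 0.031, -0.0274], 0]]}}

```text
time: 23.75
tool_pos: [0.5397, 0.2131, 0.049]
tool_rot: [-0.013, -0.032, 0.943, 0.331]
contact_force: [-0.0, -0.1, -0.6]
gripper_width: 0.003
```

```bash
python3 st.py; python3 - <<'E'
from tm import *
im,d=grab_frame("wrist");cv2.imwrite("pics/w10z.png",cv2.resize(im[120:320,240:520],None,fx=2.8,fy=2.8,interpolation=cv2.INTER_CUBIC))
im,d=grab_frame("scene");cv2.imwrite("pics/s10z.png",cv2.resize(im[100:340,220:520],None,fx=2.5,fy=2.5,interpolation=cv2.INTER_CUBIC))
E
```

```text
t 23.75 q [-0.064  0.168  1.934  0.713  1.243 -2.011] p [0.5397 0.2131 0.049 ] F [-0.  -0.1 -0.6]
toolz [-0.045  0.624 -0.78 ] lean 38.7 az 94.1 tooly [-0.051  0.779  0.625] toolx [-0.998 -0.068  0.003] w 0.003
```

View pics/w10z.png

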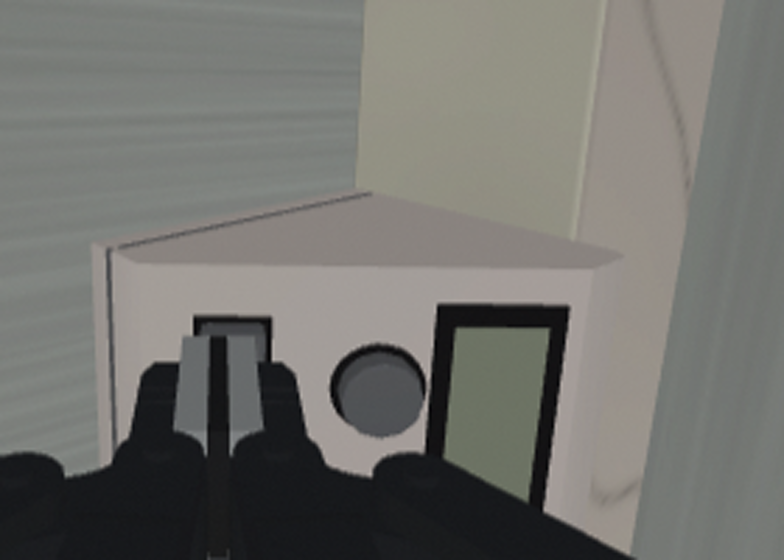

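View pics/s10z.png

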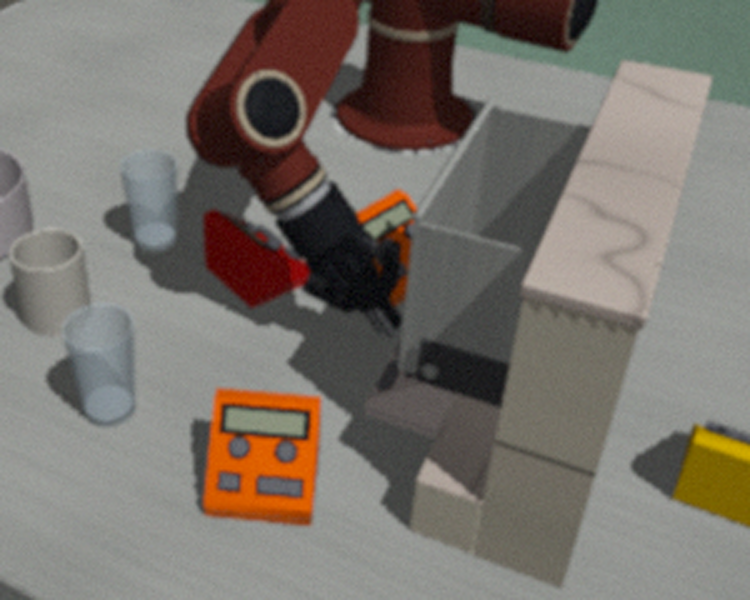

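```bash
python3 st.py
```

```text
t 23.85 q [-0.066  0.165  1.932  0.713  1.244 -2.011] p [0.5416 0.2122 0.0511] F [ 0.5 -0.8  0.6]
toolz [-0.041  0.624 -0.781] lean 38.7 az 93.8 tooly [-0.053  0.779  0.625] toolx [-0.998 -0.067 -0.001] w -0.004
```

Request:
{"api": "play_rows", "payload": {"deltas": [[[0, 0, 0], 0], [[0, 0, 0], 0]]}}

```text
time: 24.1
tool_pos: [0.5431, 0.2112, 0.0529]
tool_rot: [-0.009, -0.032, 0.943, 0.331]
contact_force: [0.1, 0.1, -0.5]
gripper_width: 0.002
```

Request:
{"api": "play_rows", "payload": {"deltas": [[[0.001, 0.004, -0.005], 0], [[0.001, 0.008, -0.01], 0], [[0.001, 0.01, -0.0125], 0], [[0.001, 0.01, -0.0125], 0]]}}

```text
time: 24.6
tool_pos: [0.5432, 0.2217, 0.0395]
tool_rot: [-0.01, -0.032, 0.943, 0.331]
contact_force: [-0.3, -0.4, -0.1]
gripper_width: -0.0
```

Request:
{"api": "play_rows", "payload": {"deltas": [[[0, 0.0012, -0.0016], 0], [[0, 0.0025, -0.0031], 0], [[0, 0.0025, -0.0031], 0]]}}

```text
time: 24.98
tool_pos: [0.5437, 0.2239, 0.037]
tool_rot: [-0.009, -0.032, 0.943, 0.331]
contact_force: [-0.8, -2.3, 2.9]
gripper_width: 0.001
```

Request:
{"api": "play_rows", "payload": {"deltas": [[[0, 0.0012, -0.0016], 0], [[0, 0.0022, -0.0027], 0], [[0, 0.0022, -0.0027], 0]]}}

```text
time: 25.35
tool_pos: [0.5437, 0.2253, 0.0356]
tool_rot: [-0.01, -0.033, 0.943, 0.331]
contact_force: [-6.5, -10.9, 12.4]
gripper_width: 0.0
```

Request:
{"api": "play_rows", "payload": {"deltas": [[[0, -0.003, 0.0036], 0], [[0, -0.0075, 0.009], 0], [[0, -0.0125, 0.015], 0], [[0, -0.0155, 0.0184], 0], [[0, -0.0155, 0.0184], 0]]}}

```text
time: 25.98
tool_pos: [0.5439, 0.2105, 0.0528]
tool_rot: [-0.009, -0.032, 0.943, 0.331]
contact_force: [0.3, 0.3, 0.7]
gripper_width: -0.0
```

```bash
python3 st.py; python3 - <<'E'
from tm import *
e,ax,W,im,d=timer("wrist",(.57,.257),name="wrist11")
cv2.imwrite("pics/w11z.png",cv2.resize(im[120:320,240:520],None,fx=2.8,fy=2.8,interpolation=cv2.INTER_CUBIC))
E
```

```text
t 25.98 q [-0.069  0.165  1.929  0.713  1.245 -2.012] p [0.5439 0.2105 0.0528] F [0.3 0.3 0.7]
toolz [-0.038  0.623 -0.781] lean 38.6 az 93.5 tooly [-0.054  0.779  0.625] toolx [-0.998 -0.065 -0.004] w -0.0
plane pts 6236 n [ 0.034 -0.655  0.755] slope 41.0 timer x az 92.94
edge mid [0.5719 0.214 ] width seen 0.0986 centre [0.5696 0.2589] back mid [0.5673 0.3039]
```

View pics/w11z.png

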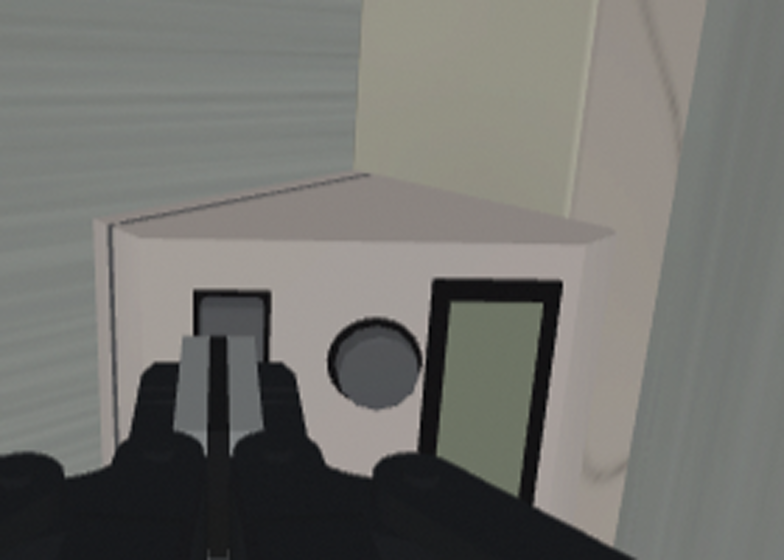

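Request:
{"api": "play_rows", "payload": {"deltas": [[[0.0018, 0.008, 0.0067], 0], [[0.0036, 0.016, 0.0134], 0], [[0.0053, 0.0243, 0.02], 0], [[0.0053, 0.0243, 0.02], 0], [[0.0053, 0.0243, 0.02], 0]]}}

```text
time: 26.65
tool_pos: [0.5487, 0.2351, 0.0725]
tool_rot: [-0.009, -0.032, 0.943, 0.331]
contact_force: [0.5, 0.0, -0.1]
gripper_width: -0.0
```

```bash
python3 st.py; python3 - <<'E'
from tm import *
im,d=grab_frame("wrist")
cv2.imwrite("pics/w12z.png",cv2.resize(im[120:320,240:520],None,fx=2.8,fy=2.8,interpolation=cv2.INTER_CUBIC))
E
```

```text
t 26.65 q [-0.024  0.148  1.907  0.715  1.249 -1.954] p [0.5487 0.2351 0.0725] F [ 0.5  0.  -0.1]
toolz [-0.039  0.623 -0.781] lean 38.6 az 93.6 tooly [-0.054  0.779  0.624] toolx [-0.998 -0.066 -0.003] w -0.0
```

View pics/w12z.png

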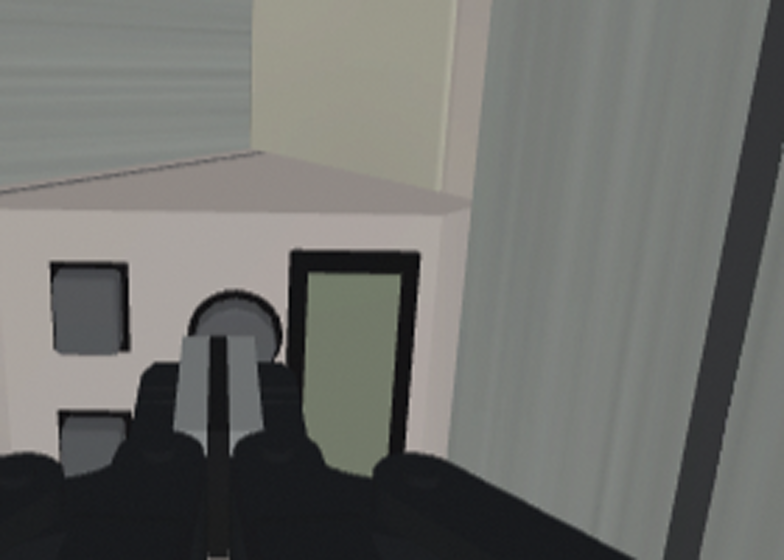

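Request:
{"api": "play_rows", "payload": {"deltas": [[[0, 0.004, -0.005], 0], [[0, 0.008, -0.01], 0], [[0, 0.01, -0.0125], 0], [[0, 0.01, -0.0125], 0]]}}

```text
time: 27.2
tool_pos: [0.5485, 0.2452, 0.0595]
tool_rot: [-0.01, -0.032, 0.943, 0.331]
contact_force: [0.5, 0.8, 0.7]
gripper_width: 0.001
```

Request:
{"api": "play_rows", "payload": {"deltas": [[[0, 0.0015, -0.0019], 0], [[0, 0.003, -0.0038], 0], [[0, 0.003, -0.0038], 0]]}}

```text
time: 27.58
tool_pos: [0.5491, 0.248, 0.0565]
tool_rot: [-0.009, -0.032, 0.943, 0.331]
contact_force: [-1.4, -1.5, 2.9]
gripper_width: -0.0
```

Request:
{"api": "play_rows", "payload": {"deltas": [[[0, 0.0012, -0.0016], 0], [[0, 0.0022, -0.0027], 0], [[0, 0.0022, -0.0027], 0]]}}

```text
time: 27.95
tool_pos: [0.5491, 0.2492, 0.0552]
tool_rot: [-0.01, -0.033, 0.943, 0.331]
contact_force: [-7.6, -12.2, 13.0]
gripper_width: 0.006
```

Request:
{"api": "play_rows", "payload": {"deltas": [[[0, -0.003, 0.0036], 0], [[0, -0.0075, 0.009], 0], [[0, -0.0125, 0.015], 0], [[0, -0.0152, 0.019], 0], [[0, -0.0152, 0.019], 0]]}}

```text
time: 28.58
tool_pos: [0.5492, 0.2348, 0.0729]
tool_rot: [-0.009, -0.032, 0.943, 0.331]
contact_force: [0.4, -0.7, -0.1]
gripper_width: -0.003
```

```bash
python3 st.py; python3 - <<'E'
from tm import *
e,ax,W,im,d=timer("wrist",(.57,.257),name="wrist13")
cv2.imwrite("pics/w13z.png",cv2.resize(im[120:320,240:520],None,fx=2.8,fy=2.8,interpolation=cv2.INTER_CUBIC))
E
```

```text
t 28.57 q [-0.024  0.148  1.907  0.716  1.249 -1.954] p [0.5492 0.2348 0.0729] F [ 0.4 -0.7 -0.1]
toolz [-0.038  0.623 -0.781] lean 38.7 az 93.5 tooly [-0.054  0.779  0.625] toolx [-0.998 -0.066 -0.004] w -0.003
plane pts 6867 n [ 0.027 -0.653  0.757] slope 40.8 timer x az 92.37
edge mid [0.5707 0.2133] width seen 0.097 centre [0.5689 0.2582] back mid [0.567  0.3032]
```

View pics/w13z.png

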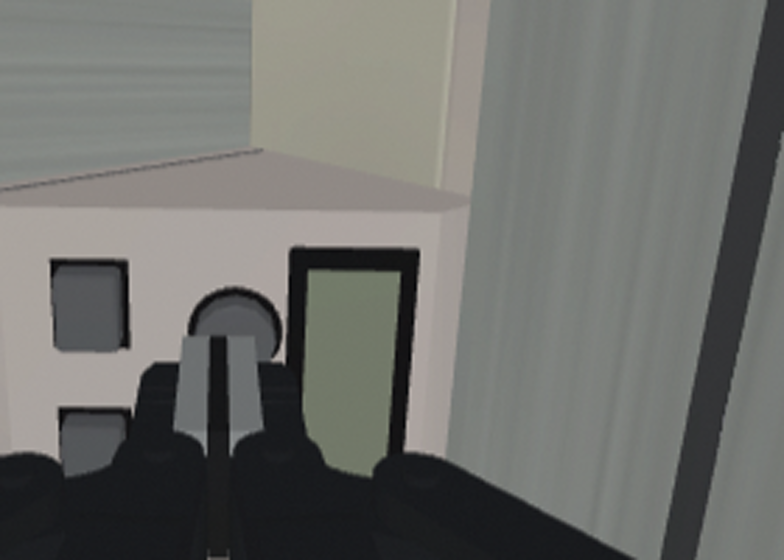

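```bash
cat > lg.py <<'E'
from tm import *
def ledge(n_):
    s=np.load(n_+".npz");P={"mtx":s["K"],"world_from_camera":s["T"]};d=s["d"]
    vs,us=np.mgrid[0:400,0:640]
    W=world("wrist",d,us.ravel(),vs.ravel(),P).reshape(400,640,3)
    m=(W[...,2]>.01)&(W[...,2]<.062)&(W[...,1]>.27)&(W[...,1]<.32)&(W[...,0]>.3)&(W[...,0]<.508)
    p=W[m];best=None;rng=np.random.default_rng(0)
    for _ in range(400):
        a=p[rng.choice(len(p),3,False)];n=np.cross(a[1]-a[0],a[2]-a[0]);l=np.linalg.norm(n)
        if l<1e-7: continue
        n/=l
        if abs(n[2])>.1: continue
        k=abs((p-a[0])@n)<.001
        if best is None or k.sum()>best.sum(): best=k
    q=p[best];c=q.mean(0);n=np.linalg.svd(q-c,full_matrices=False)[2][2];n*=np.sign(n[1])
    print(n_,"ledge",len(q),c.round(4),"az",np.degrees(np.arctan2(n[1],n[0])).round(2))
    return c,n
E
python3 - <<'E'
from lg import *
for w in ("wrist8","wrist9","wrist11","wrist13"): 
    c,n=ledge(w)
    s=np.load(w+".npz");P={"mtx":s["K"],"world_from_camera":s["T"]}
    e,ax,*_=timer("wrist",(.57,.257),d=s["d"],im=s["im"],P=P)
    ay=np.array([-ax[1],ax[0]])
    b=e+.09*ax
    print("  back L,R dist to ledge mm",(((b+.05*ay-c[:2])@n[:2])*1e3).round(2),(((b-.05*ay-c[:2])@n[:2])*1e3).round(2))
E
```

```text
wrist8 ledge 6213 [0.4368 0.297  0.0371] az 93.36
plane pts 5561 n [ 0.048 -0.652  0.757] slope 40.8 timer x az 94.18
edge mid [0.5733 0.2133] width seen 0.0991 centre [0.57   0.2582] back mid [0.5667 0.303 ]
  back L,R dist to ledge mm -2.3 -0.87
wrist9 ledge 8029 [0.4388 0.2971 0.0375] az 93.39
plane pts 5358 n [ 0.034 -0.653  0.757] slope 40.8 timer x az 92.97
edge mid [0.5604 0.2131] width seen 0.0751 centre [0.558 0.258] back mid [0.5557 0.303 ]
  back L,R dist to ledge mm -0.65 -1.4
wrist11 ledge 10188 [0.4477 0.2976 0.0376] az 93.38
plane pts 6236 n [ 0.034 -0.655  0.755] slope 41.0 timer x az 92.94
edge mid [0.5719 0.214 ] width seen 0.0986 centre [0.5696 0.2589] back mid [0.5673 0.3039]
  back L,R dist to ledge mm -0.37 -1.14
wrist13 ledge 8711 [0.4514 0.2978 0.0377] az 93.42
plane pts 6867 n [ 0.027 -0.653  0.757] slope 40.8 timer x az 92.37
edge mid [0.5707 0.2133] width seen 0.097 centre [0.5689 0.2582] back mid [0.567  0.3032]
  back L,R dist to ledge mm -0.56 -2.38
```

Request:
{"api": "play_rows", "payload": {"deltas": [[[0, -0.02, 0.01], 0], [[0.01, -0.045, 0.0], 0], [[0.025, -0.05, -0.02], 0], [[0.038, -0.05, -0.04], 0], [[0.038, -0.05, -0.055], 0]]}}

```text
time: 29.25
tool_pos: [0.5876, 0.184, 0.0172]
tool_rot: [-0.009, -0.031, 0.943, 0.331]
contact_force: [-0.4, -0.7, 0.1]
gripper_width: 0.002
```

Request:
{"api": "play_rows", "payload": {"deltas": [[[0, 0.005, -0.006], 0], [[0, 0.012, -0.0072], 0], [[0, 0.018, -0.0072], 0], [[0, 0.018, -0.0072], 0]]}}

```text
time: 29.75
tool_pos: [0.587, 0.2037, 0.0111]
tool_rot: [-0.009, -0.032, 0.943, 0.331]
contact_force: [-0.8, 0.3, 0.0]
gripper_width: 0.002
```

Request:
{"api": "play_rows", "payload": {"deltas": [[[0, 0.003, 0], 0], [[0, 0.006, 0], 0], [[0, 0.009, 0], 0], [[0, 0.009, 0], 0]]}}

```text
time: 30.25
tool_pos: [0.587, 0.2112, 0.0104]
tool_rot: [-0.009, -0.032, 0.943, 0.33]
contact_force: [-2.1, -3.8, 1.5]
gripper_width: -0.001
```

Request:
{"api": "play_rows", "payload": {"deltas": [[[0, 0.0015, 0], 0], [[0, 0.0025, 0], 0], [[0, 0.0025, 0], 0]]}}

```text
time: 30.62
tool_pos: [0.5871, 0.2117, 0.0104]
tool_rot: [-0.009, -0.032, 0.944, 0.329]
contact_force: [-4.8, -14.4, 6.6]
gripper_width: 0.005
```

Request:
{"api": "play_rows", "payload": {"deltas": [[[0, -0.004, 0], 0], [[0, -0.01, 0], 0], [[0, -0.018, 0.01], 0], [[-0.002, -0.022, 0.03], 0], [[-0.002, -0.024, 0.045], 0]]}}

```text
time: 31.25
tool_pos: [0.5856, 0.1903, 0.0576]
tool_rot: [-0.008, -0.032, 0.943, 0.331]
contact_force: [0.5, -0.0, 0.7]
gripper_width: -0.0
```

```bash
python3 st.py; python3 - <<'E'
from lg import *
e,ax,W,im,d=timer("wrist",(.57,.257),name="wrist14")
c,n=ledge("wrist14")
ay=np.array([-ax[1],ax[0]]);b=e+.09*ax
print("  back L,R dist to ledge mm",(((b+.05*ay-c[:2])@n[:2])*1e3).round(2),(((b-.05*ay-c[:2])@n[:2])*1e3).round(2))
E
python3 st.py
```

```text
t 31.25 q [-0.098  0.241  1.829  0.7    1.278 -2.018] p [0.5856 0.1903 0.0576] F [ 0.5 -0.   0.7]
toolz [-0.037  0.624 -0.781] lean 38.7 az 93.4 tooly [-0.055  0.779  0.625] toolx [-0.998 -0.066 -0.005] w -0.0
plane pts 11114 n [ 0.038 -0.655  0.755] slope 41.0 timer x az 93.32
edge mid [0.5729 0.2141] width seen 0.0992 centre [0.5703 0.259 ] back mid [0.5677 0.304 ]
wrist14 ledge 6564 [0.4671 0.2987 0.0373] az 93.27
  back L,R dist to ledge mm -0.55 -0.46
t 31.3 q [-0.098  0.239  1.827  0.701  1.279 -2.017] p [0.587  0.1902 0.0598] F [1.8 1.2 2. ]
toolz [-0.034  0.624 -0.781] lean 38.7 az 93.1 tooly [-0.057  0.779  0.625] toolx [-0.998 -0.066 -0.009] w 0.001
```

View pics/wrist14.png

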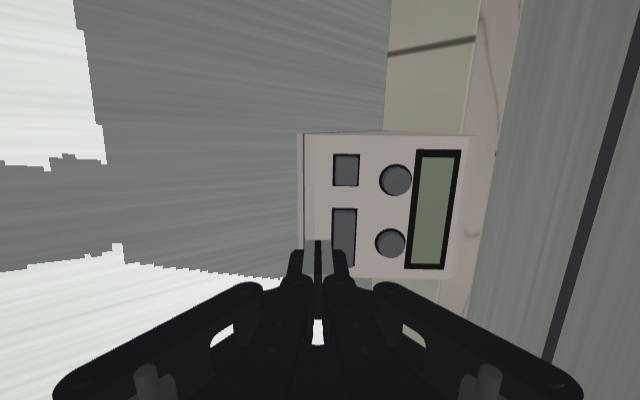

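Request:
{"api": "play_rows", "payload": {"deltas": [[[0, 0.008, -0.002], 0], [[0, 0.016, -0.004], 0], [[0, 0.022, -0.004], 0], [[0, 0.022, -0.004], 0], [[0, 0.022, -0.004], 0]]}}

```text
time: 31.92
tool_pos: [0.5847, 0.2126, 0.051]
tool_rot: [-0.01, -0.032, 0.943, 0.331]
contact_force: [-0.8, -1.3, -0.1]
gripper_width: -0.003
```

Request:
{"api": "play_rows", "payload": {"deltas": [[[0.001, 0.004, 0], 0], [[0.001, 0.008, -0.005], 0], [[0.001, 0.0119, -0.0097], 0], [[0.001, 0.0119, -0.0097], 0]]}}

```text
time: 32.42
tool_pos: [0.5852, 0.2247, 0.0408]
tool_rot: [-0.01, -0.032, 0.943, 0.331]
contact_force: [0.3, 0.6, -0.3]
gripper_width: 0.003
```

Request:
{"api": "play_rows", "payload": {"deltas": [[[0, 0.0015, -0.0019], 0], [[0, 0.003, -0.0038], 0], [[0, 0.003, -0.0038], 0]]}}

```text
time: 32.8
tool_pos: [0.5859, 0.2273, 0.038]
tool_rot: [-0.009, -0.032, 0.943, 0.331]
contact_force: [-1.0, -2.1, 2.5]
gripper_width: -0.001
```

Request:
{"api": "play_rows", "payload": {"deltas": [[[0, 0.0013, -0.0017], 0], [[0, 0.0024, -0.003], 0], [[0, 0.0024, -0.003], 0]]}}

```text
time: 33.17
tool_pos: [0.586, 0.2288, 0.0364]
tool_rot: [-0.01, -0.033, 0.943, 0.331]
contact_force: [-6.3, -10.3, 12.9]
gripper_width: -0.001
```

Bottomed again (~17 N). Release and look.

Request:
{"api": "play_rows", "payload": {"deltas": [[[0, -0.003, 0.0036], 0], [[0, -0.0075, 0.009], 0], [[0, -0.0125, 0.015], 0], [[0, -0.02, 0.022], 0], [[0, -0.035, 0.025], 0]]}}

```text
time: 33.8
tool_pos: [0.5861, 0.1943, 0.0605]
tool_rot: [-0.009, -0.032, 0.943, 0.331]
contact_force: [-0.1, 0.1, -0.0]
gripper_width: -0.0
```

Request:
{"api": "play_rows", "payload": {"deltas": [[[0, -0.005, 0.002], 0], [[0, -0.005, 0.002], 0], [[0, -0.005, 0.002], 0]]}}

```text
time: 34.17
tool_pos: [0.5857, 0.1899, 0.0616]
tool_rot: [-0.01, -0.032, 0.943, 0.331]
contact_force: [-0.1, 0.4, -0.4]
gripper_width: -0.003
```

```bash
python3 st.py; python3 - <<'E'
from lg import *
e,ax,W,im,d=timer("wrist",(.57,.257),name="wrist15")
c,n=ledge("wrist15")
ay=np.array([-ax[1],ax[0]]);b=e+.09*ax
print("  back L,R dist to ledge mm",(((b+.05*ay-c[:2])@n[:2])*1e3).round(2),(((b-.05*ay-c[:2])@n[:2])*1e3).round(2))
E
```

```text
t 34.17 q [-0.099  0.237  1.827  0.698  1.286 -2.012] p [0.5857 0.1899 0.0616] F [-0.1  0.4 -0.4]
toolz [-0.039  0.624 -0.781] lean 38.7 az 93.6 tooly [-0.053  0.779  0.625] toolx [-0.998 -0.066 -0.003] w -0.003
plane pts 10785 n [ 0.039 -0.653  0.756] slope 40.9 timer x az 93.43
edge mid [0.5729 0.214 ] width seen 0.0992 centre [0.5702 0.2589] back mid [0.5675 0.3039]
wrist15 ledge 6426 [0.4667 0.2987 0.0373] az 93.36
  back L,R dist to ledge mm -0.82 -0.7
```

View pics/wrist15.png

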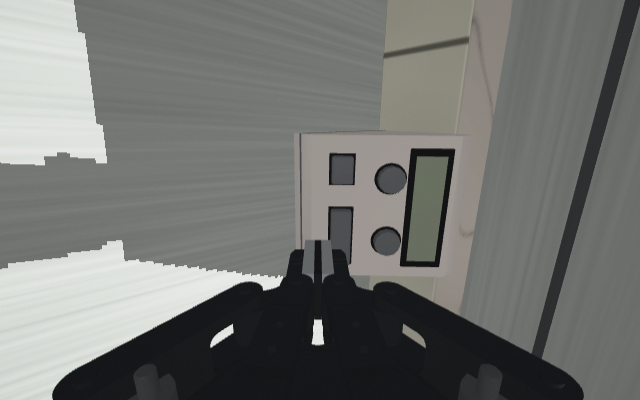

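Request:
{"api": "play_rows", "payload": {"deltas": [[[0, -0.03, 0.03], 0], [[0, -0.05, 0.07], 0], [[0, -0.06, 0.12], 0], [[0, -0.06, 0.16], 0], [[0, -0.06, 0.16], 0]]}}

```text
time: 34.85
tool_pos: [0.588, 0.1297, 0.2264]
tool_rot: [-0.006, -0.033, 0.943, 0.33]
contact_force: [0.8, 0.4, -0.6]
gripper_width: 0.003
```

```bash
python3 st.py; python3 - <<'E'
from h import *
for c in("scene","top"):
    im,d=grab_frame(c);cv2.imwrite(f"pics/{c}F.png",im)
a=cv2.imread("pics/scene0.png");b=cv2.imread("pics/sceneF.png")
cv2.imwrite("pics/cmp.png",np.vstack([cv2.resize(a[100:330,100:560],(784,294)),cv2.resize(b[100:330,100:560],(784,294))]))
E
```

```text
t 34.85 q [-0.198  0.04   1.738  0.649  1.561 -1.912] p [0.588  0.1297 0.2264] F [ 0.8  0.4 -0.6]
toolz [-0.032  0.623 -0.782] lean 38.6 az 93.0 tooly [-0.059  0.78   0.623] toolx [-0.998 -0.066 -0.011] w 0.003
```

View pics/cmp.png

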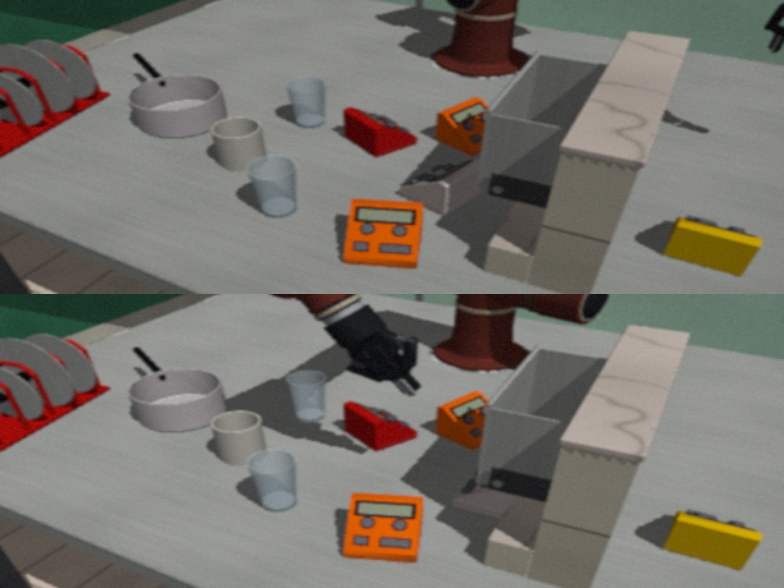

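View pics/topF.png

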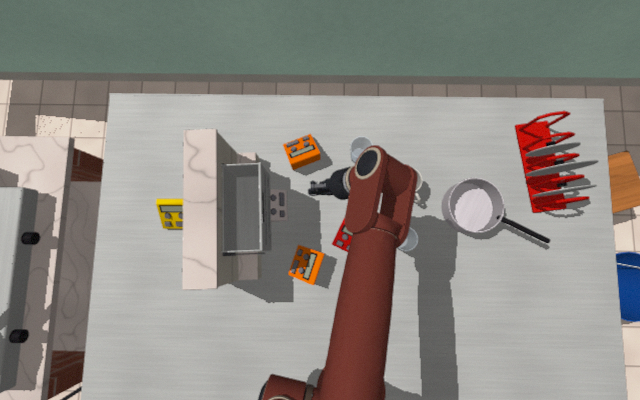

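The before/after comparison shows nothing else has moved. The timer sits under the bin, the bin is shut, and the gripper is clear of everything.

Request:
{"api": "play_rows", "payload": {"deltas": [[[0, 0, 0], 0], [[0, 0, 0], 0]]}}

```text
time: 35.2
tool_pos: [0.585, 0.1301, 0.22]
tool_rot: [-0.011, -0.031, 0.943, 0.331]
contact_force: [-0.6, -0.6, -0.6]
gripper_width: -0.001
```

```bash
python3 - <<'E'
from h import *
print(ticket.job_done())
E
```

```text
the job is handed in; nothing more can be done
None
```

I slid the white timer back under the bin until it sat against the ledge, then pressed clear, minutes and start in that order. The job was handed in at about 35 s of the 56 s allowed.

- **Lean:** The moves only allow shifts and a turn about the vertical, so I tilted the tool by commanding poses beyond the arm's reach. This gave a 38.7° lean, and I then turned that lean toward the wall.
- **Bracing:** With the fingers shut, I squared the timer up and pushed it home by its front face. The push forces against the ledge were about 8 to 20 N.
- **Keys:** Each press went to a hard stop at about 17 to 19 N and was released before the next. Key travel cannot be read directly, so "fully down" rests on those stops. No move was aimed at the seconds key, and nothing suggested contact with it.
- **Last check on the timer:** After the start press, its yaw was 93.43° against the ledge's 93.36°. Both back corners measured within 0.8 mm of the ledge, which is inside the calibration error.
- **Other items:** The final scene picture shows the mug, saucepan, tumblers and bin as they were at the start.

**One check disagreed:** A partly hidden view after the minutes press suggested the right back corner was about 2 mm off the ledge, with the yaw out by about 1°. I pushed the timer flush again before pressing start. If that reading was right, the timer was not perfectly flat at the end of the minutes press.

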